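# Close the dry-store pot for its humidity check and take off the dust lid

## Robot

A 6-joint arm with a two-finger parallel gripper is mounted at the origin on the work surface. World frame = base frame: x ahead of the robot, y to its left, z up, the work surface at z = 0. Lengths are in m, angles in rad, forces in N, time in s.
With the tool pointing down it reaches from about 0.225 to 0.725 m from the base axis. Payload 3.1 kg.
Tool frame: the origin (TCP) lies on the centre line of the jaws, within the pads' length; the fingertips stand 11 mm ahead of it and the grasp point (between the pads) lies 8 mm behind it (manip.nose_length is the distance from the TCP to the fingertips, in m); z points along the fingers, y is the direction in which the jaws open and shut (so a half turn about z gives the same grasp; the last joint's range is limited). The gripper opens to 85 mm and grips with 20 to 120 N. Pads are 22 mm wide; open, the fingers measure 114 mm over their backs; the gripper's body (76 mm by 85 mm) begins 54 mm behind the grasp point. The pads swing forward as they close: fully open they stand 13 mm farther back than shut.
Start: joints at [-1.435, 0.048, 0.099, 1.622, 0, 1.443], TCP at [0.137, -0.507, 0.204] pointing down, gripper open.
Joint ranges: [-2.91, 2.91], [-0.99, 1.94], [-1.21, 1.42], [-2.12, 2.29], [-1.49, 1.47], [-3.14, 3.14]. Speed limits (rad/s): [2.79, 2.79, 3.14, 3.14, 3.14, 3.14].

## Interface

Orientations are given as a unit quaternion [w, x, y, z].
In Python, from rig import manip, imaging gives the robot as it stands.
- The arm moves only by the tool arm_command, never from a script. Its argument "targets" is a list of rows, each a list of 6 numbers: the shift along the tool's x, y, z in cm, then the turn, a rotation vector about the tool's x, y, z in degrees. In form: [[x, y, z, ax, ay, az], ...]. A call has 1 to 12 rows; each row is the pose to reach, as a shift and turn from the pose commanded when the call began, along the tool's axes at that moment; what a row does not reach only later rows make up. A row lasts 1/8 s, in which the tool goes at most 62.5 mm and 10.7 degrees, less where a joint would pass 70% of its speed; a pose out of reach is approached as far as the arm can. A call with a gripper value outside its range is refused whole. "fingers" is the opening, from 0 (shut) to 1 (fully open), set as the call begins (left out, the last holds). The fingers move at their own pace and stop on an object; "grip_force" is the grip in N (left out, the last holds). Time passes only in rows, so rows that repeat a pose let the fingers close. It gives the time, the measured TCP pose, the force and the opening at its end, in the units of the state.
- manip.read_state(): the state, without advancing time (a new reading comes with each control period).
- imaging.grab_frame(name): name is "side" or "top"; returns the picture (384x512x3 uint8, red, green, blue); there is no depth.
- imaging.camera_info(name): a dict with "mtx" (3x3 intrinsics, pixels), "dist_coeffs" ([k1, k2, p1, p2, k3] as OpenCV has them; the pictures are not rectified), "world_to_cam" (4x4, takes a point from world to camera coordinates). Camera axes: x right, y down, z forward; pixel columns grow to the right and rows downward; lengths in m; the calibration is good to about 2 mm. A picture is of the moment at which its call begins. camera_info takes no time and is no camera call.
- manip.job_done(): hands the job in, once; it reports no verdict.
The state is a dict: "clock": time; "joint_positions": joint angles; "qvel": joint speeds; "joint_torque": joint torques, N m; "tcp_pos": TCP position; "ee_rot": TCP orientation; "force": force on the tool from outside, world axes, zero at the start; "torque": the same for the moment, N m; "gripper_width": opening from 0.0 (shut) to 1.0 (fully open).
Only numpy, scipy, OpenCV 4.12 (cv2) and the standard library are available. Lean on these libraries where they do the work, as an engineer would, in place of code of your own. Each camera call takes 0.05 s, during which the arm holds its last target.

## Task

Get the dry-store pot ready for its humidity check: first push the thin humidity probe fully home into the port beside the pot, then carry the nested pair of lids together onto the pot, seat them fully down and let go of them. Then lift off the blue outer lid alone, leaving the inner lid seated on the pot and the probe in its port, and finish while still holding the outer lid level in the gripper, at least 10 cm above where it sat and touching nothing else. Leave everything else on the bench where it is.

Things in the scene. Friction and masses are not known exactly. Their poses are not given: they have to be found in the camera images.
- probe: Humidity probe, upright, 60 g: thin round steel stem, 8 mm across, 30 mm long, tapered tip, below a black round head 20 mm across and 40 mm high with an orange band. Origin at the tip of the stem, z up along the probe: shoulder at z = 30 mm, top at z = 70 mm. It starts standing in the wooden rest, its shoulder on the rest's top.
- rest: Wooden rest block, fixed, 70 x 70 x 36 mm, with a 12 mm wide hole in the middle of its top. Origin at the centre of its underside on the table.
- port (a point): Centre of the mouth of the probe port: a 10.5 mm wide upright round hole, 34 mm deep, with a small bevel, in the top of a grey 40 x 40 mm block, 44 mm above the table. x points to the pot, whose axis is 120 mm away. When the probe is fully home its shoulder rests on the block and its tip is 30 mm below this point.
- pot_rim (a point): Centre of the mouth of the open round aluminium pot, 90 mm above the table; the pot is 95 mm across outside, 87 mm inside. z up, x pointing away from the probe port. Pot, port block and blue base plate are one fixed fixture.
- inner_lid: Inner lid, steel, 0.16 kg: plug 80 mm across, 12 mm deep, lower edge tapered; flange 98 mm across at z = 12 to 16 mm; red round knob on its axis, 20 mm across, z = 16 to 80 mm. Origin: centre of the plug's underside, z up. Seated, the flange rests on the pot's rim and the origin is 12 mm below the rim. It starts on a black rubber pad 128 mm across, 6 mm high.
- outer_lid: Outer lid, blue, 0.13 kg: cap 112 mm across, 18 mm high, skirt 106 mm inside; round its 32 mm central hole a yellow collar 42 mm across (34 inside), z = 18 to 48 mm. Origin: centre of the skirt's lower edge, z up; nested it lies loose on the inner flange, 2 mm above the inner origin, the red knob 30 mm out of the collar. Lifting by the knob brings both lids, by the collar the outer lid only.
- brown_carton: Bystander, loose: brown cardboard carton, 110 x 90 x 60 mm. Leave it alone.
- white_carton: Bystander, loose: white carton, 100 x 80 x 70 mm. Leave it alone.
- tape_roll: Bystander, loose: yellow roll lying flat, 96 mm across, 30 mm high. Leave it alone.
- sleeve_a: Bystander, loose: small aluminium spacer sleeve standing up, 26 mm across, 30 mm high. Leave it alone.
- sleeve_b: Bystander, loose: second aluminium spacer sleeve like it. Leave it alone.
- screwdriver: Bystander, loose: blue-handled screwdriver lying on the table, 160 mm long. Leave it alone.
- jar: Bystander, loose: jar with a dark cap, 64 mm across, 85 mm high. Leave it alone.
Mind the look-alikes: they are no part of the job. Of the things that look like the part that bears port, take the one that is farthest to the robot's left at the start.

How it is judged:
On the way, in this order (a step that is already met when the one before it is completed fails the run):
1. the probe is fully home in the port (z of probe in the frame of port below -0.026 m and horizontal distance between probe and port below 0.004 m and angle between probe's own z axis and vertical below 0.09 rad), for 0.2 s.
2. the two lids, still nested, are lifted together off their pad (height (world z) of inner_lid above 0.03 m and z of outer_lid in the frame of inner_lid below 0.007 m and horizontal distance between outer_lid and inner_lid below 0.009 m and angle between outer_lid's own z axis and vertical below 0.15 rad), for 0.2 s.
3. both lids, still nested, sit fully down on the pot and the gripper has let go of them (z of inner_lid in the frame of pot_rim below -0.008 m and horizontal distance between inner_lid and pot_rim below 0.006 m and angle between inner_lid's own z axis and vertical below 0.07 rad and z of outer_lid in the frame of inner_lid below 0.007 m and horizontal distance between outer_lid and inner_lid below 0.009 m and angle between outer_lid's own z axis and vertical below 0.15 rad and contact force between the fingers and inner_lid below 0.1 N and contact force between the fingers and outer_lid below 0.1 N), for 0.2 s.
At the end, for the whole second after the job is handed in: Probe home (26+ mm deep, within 4 mm and 5 deg); inner lid seated (within 4 mm of fully down, 6 mm of centre, 4 deg of level), not touched by the gripper; outer lid held still, 90+ mm above its nested place, within 11 deg of level, touching neither inner lid nor fixture (all of step 1 and z of inner_lid in the frame of pot_rim below -0.008 m and horizontal distance between inner_lid and pot_rim below 0.006 m and angle between inner_lid's own z axis and vertical below 0.07 rad and z of outer_lid in the frame of inner_lid above 0.09 m and angle between outer_lid's own z axis and vertical below 0.2 rad and contact force between the fingers and outer_lid above 1 N and contact force between outer_lid and inner_lid below 0.05 N and contact force between outer_lid and fixture below 0.05 N and contact force between the fingers and inner_lid below 0.1 N and linear speed of outer_lid below 0.03 m/s); the arm keeps its last pose, push and grip.
It fails at once if the outer lid comes off the inner lid while the inner lid is not seated on the pot (the pair parted too soon, or the inner lid lifted or knocked out of its seat) (z of outer_lid in the frame of inner_lid above 0.016 m and not (z of inner_lid in the frame of pot_rim below -0.008 m and horizontal distance between inner_lid and pot_rim below 0.006 m and angle between inner_lid's own z axis and vertical below 0.07 rad)).
It fails at once if a bystander is displaced by more than 30 mm or tipped over (distance of any of brown_carton, white_carton, tape_roll, sleeve_a, sleeve_b, screwdriver, jar from where it was at the start of the episode above 0.03 m or angle between any of brown_carton, white_carton, tape_roll, sleeve_a, sleeve_b, jar's own z axis and vertical above 0.6 rad).
It also fails if it takes over 58 s, if anything falls off the work surface, if the arm or the gripper's body presses on something with over 40 N, if the wrist force passes 120 N, or if a joint passes its speed limit or range.

## Working session

There is one attempt and no reset: what is moved stays moved. The work goes in short steps, Python scripts to look and compute and a tool call to move; the robot and the scene stay as the last step left them, time stands still between calls to the robot, and variables do not carry over. Pictures are saved under pics/ and viewed, and the job is handed in when it is done.

Besides the shell and the picture viewer there is one more tool, called after "Emit:" as name(argument=value, ...) on one line, values as JSON. arm_command: Moves the arm, as the interface text tells. Its arguments: {"type":"object","properties":{"targets":{"type":"array"},"fingers":{"type":"number"},"grip_force":{"type":"number"}},"required":["targets"]}

```bash
ls; mkdir -p pics
python3 - <<'E'
from rig import manip, imaging
import cv2
for n in("side","top"):
    f=imaging.grab_frame(n); cv2.imwrite(f"pics/{n}0.png",f[:,:,::-1])
    c=imaging.camera_info(n); print(n,c)
print(manip.read_state(), manip.nose_length)
E
```

```text
pics
side {'mtx': array([[396.60996025,   0.        , 256.88051374],
       [  0.        , 396.60996025, 191.09909226],
       [  0.        ,   0.        ,   1.        ]]), 'dist_coeffs': array([0.01229558, 0.        , 0.        , 0.        , 0.        ]), 'world_to_cam': array([[-0.98823162, -0.15237577, -0.01341218,  0.50763503],
       [-0.07328356,  0.54858975, -0.83287382,  0.12156063],
       [ 0.13426757, -0.82208936, -0.55330038,  1.03141746],
       [ 0.        ,  0.        ,  0.        ,  1.        ]])}
top {'mtx': array([[415.71228111,   0.        , 247.74146799],
       [  0.        , 415.71228111, 193.0800093 ],
       [  0.        ,   0.        ,   1.        ]]), 'dist_coeffs': array([-0.15338949,  0.        ,  0.        ,  0.        ,  0.        ]), 'world_to_cam': array([[-0.01482473, -0.99946623, -0.02911156,  0.0427997 ],
       [-0.98703166,  0.01928209, -0.15936346,  0.49448104],
       [ 0.15983972,  0.02637151, -0.98679066,  1.29568723],
       [ 0.        ,  0.        ,  0.        ,  1.        ]])}
{'clock': 0.1, 'joint_positions': array([-1.43478216e+00,  4.86722413e-02,  9.77500643e-02,  1.62199626e+00,
       -9.77109727e-06,  1.44296946e+00]), 'qvel': array([ 0.00166312, -0.00026273,  0.00363396,  0.00305222,  0.00197599,
        0.00085328]), 'joint_torque': array([ 2.94830956e-03, -3.39852691e+01,  3.20935106e+01,  1.58387638e-02,
       -8.36109439e-05, -9.46466159e-07]), 'tcp_pos': array([ 0.13680266, -0.50623148,  0.20243436]), 'ee_rot': array([-1.06102768e-03,  9.91310542e-01,  1.31538148e-01, -9.22908810e-06]), 'force': array([ 1.18979505,  0.19148461, -0.70791207]), 'torque': array([ 0.00549773, -0.03688786,  0.02402762]), 'gripper_width': 1.000495450923603} 0.011
```

View pics/side0.png

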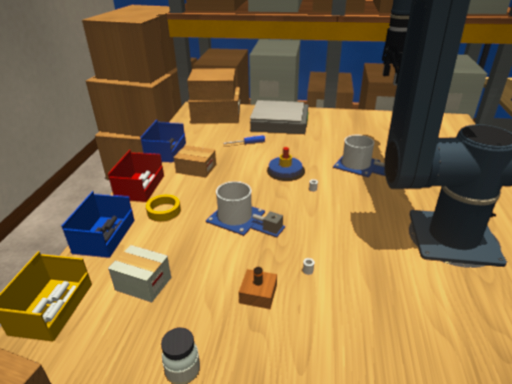

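View pics/top0.png

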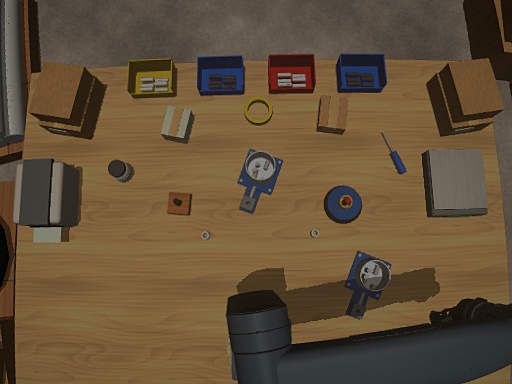

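Two fixtures carry a port. In the top image one port is at about (248,204) and the other at about (357,310). Image x runs along −y, so the robot's left is the smaller column and (248,204) is the one meant. I'll confirm it in enlarged crops.

```bash
cat > h.py <<'E'
import numpy as np, cv2
from rig import manip, imaging
def ray(n,uv):
    c=imaging.camera_info(n); p=cv2.undistortPoints(np.array([[uv]],float),c["mtx"],c["dist_coeffs"])[0,0]
    T=c["world_to_cam"]; R=T[:3,:3]; o=-R.T@T[:3,3]; d=R.T@np.array([p[0],p[1],1.]); return o,d/np.linalg.norm(d)
def plane(n,uv,z):
    o,d=ray(n,uv); return o+d*(z-o[2])/d[2]
def proj(n,P):
    c=imaging.camera_info(n);T=c["world_to_cam"]
    return cv2.projectPoints(np.array(P,float).reshape(-1,3),cv2.Rodrigues(T[:3,:3])[0],T[:3,3],c["mtx"],c["dist_coeffs"])[0][:,0]
def tri(uvs,uvt):
    o,d=ray("side",uvs);p,e=ray("top",uvt)
    A=np.stack([d,-e],1);s=np.linalg.lstsq(A,p-o,rcond=None)[0]
    a=o+d*s[0];b=p+e*s[1];return (a+b)/2,np.linalg.norm(a-b)
def crop(img,x0,y0,w,h,k,fn):
    cv2.imwrite(fn,cv2.resize(img[y0:y0+h,x0:x0+w,::-1],None,fx=k,fy=k,interpolation=cv2.INTER_CUBIC))
E
python3 - <<'E'
from h import *
s=cv2.imread("pics/side0.png")[:,:,::-1];t=cv2.imread("pics/top0.png")[:,:,::-1]
crop(t,160,140,100,75,8,"pics/c1.png"); crop(t,230,140,140,90,5,"pics/c1b.png")
crop(s,200,140,120,90,6,"pics/c2.png"); crop(s,220,240,100,75,6,"pics/c3.png")
E
```

```text
(no output)
```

View pics/c1.png

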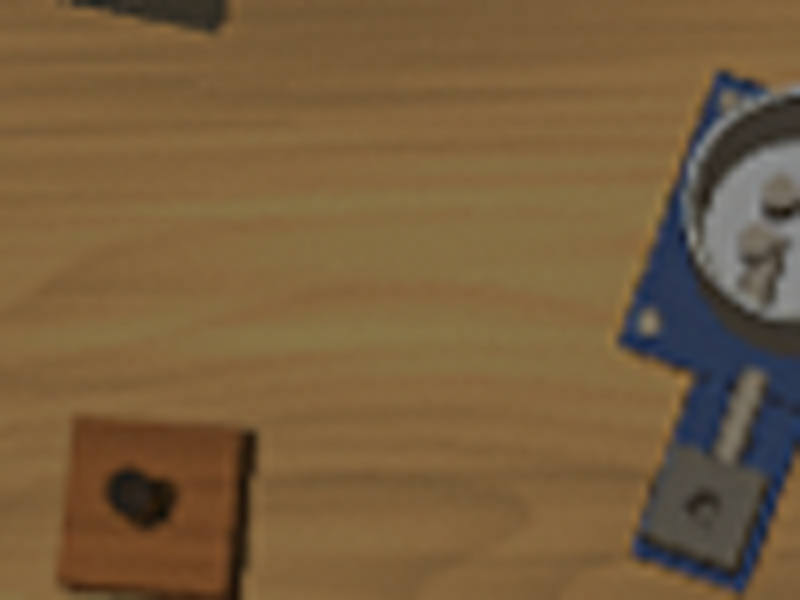

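View pics/c1b.png

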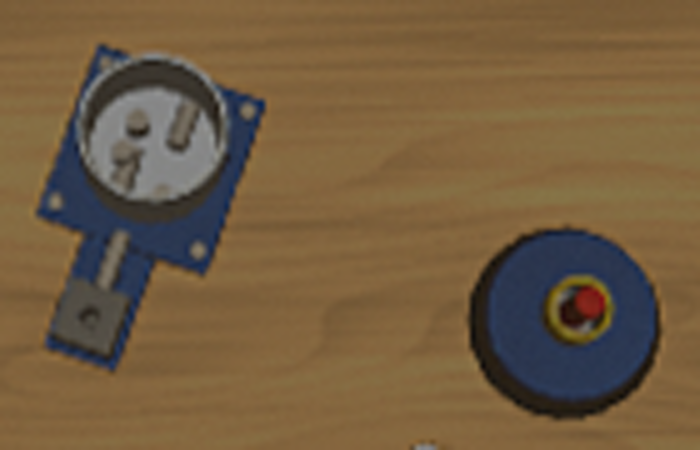

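View pics/c2.png

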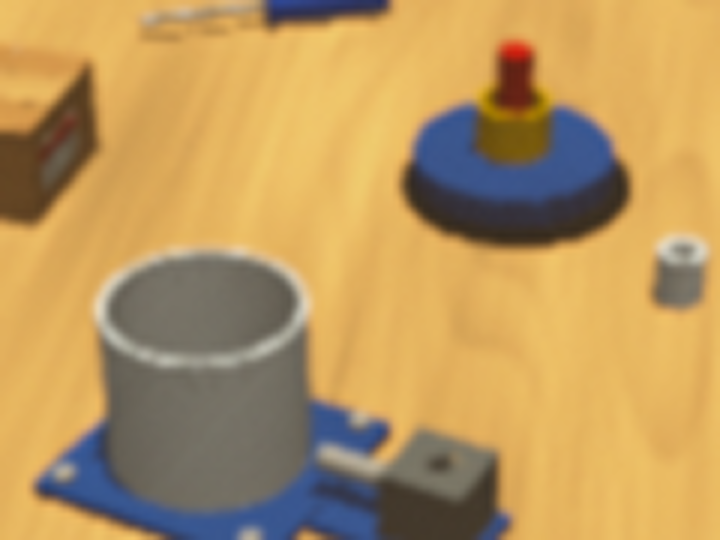

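View pics/c3.png

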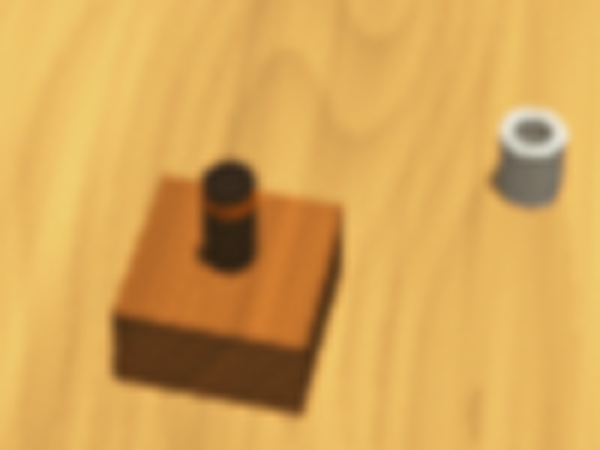

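The left fixture's port is at top (248,203) and side (273,217), with its grey block beside the pot at side (234,191). The probe stands at side (258,270), and the nested lids at side (286,150) and top (348,200). Next I'll measure with both views.

Run:
```python
from h import *
np.set_printoptions(precision=4,suppress=True)
def b(x,y,k,ox,oy): return ((x+.5)/k-.5+ox,(y+.5)/k-.5+oy)
S=lambda x,y:b(x,y,6,200,140); T=lambda x,y:b(x,y,5,230,140)
for nm,s,t,z in [("rim",S(203.5,307.5),T(153,129),.09),("port",S(441,463),T(90,317),.044),("knobtop",S(516,50),T(592,300),.086),("collar",S(514,100),T(579,310),.056)]:
    print(nm,plane("side",s,z)[:2],plane("top",t,z)[:2],*tri(s,t))
pr=plane("side",b(229,178,6,220,240),.076); print("probe",pr,plane("top",b(130,488,8,160,140),.076))
# red & yellow centroids; red knob top
s=cv2.imread("pics/side0.png");t=cv2.imread("pics/top0.png")
for n,im in(("side",s),("top",t)):
    H=cv2.cvtColor(im,cv2.COLOR_BGR2HSV)
    rg=((260,135,320,190) if n=="side" else (320,180,370,225))
    sub=H[rg[1]:rg[3],rg[0]:rg[2]]
    for c,lo,hi in(("blue",(105,120,40),(125,255,255)),("yel",(20,150,40),(32,255,255))):
        m=cv2.inRange(sub,lo,hi);c2=max(cv2.findContours(m,0,2)[0],key=cv2.contourArea)
        print(n,c,cv2.boundingRect(c2)+np.array([rg[0],rg[1],0,0]),cv2.fitEllipse(c2)[0]+np.array(rg[:2]))
# rest
H=cv2.cvtColor(t,cv2.COLOR_BGR2HSV);m=cv2.inRange(H[180:225,160:200],(0,150,60),(14,255,255))
c2=max(cv2.findContours(m,0,2)[0],key=cv2.contourArea);r=cv2.minAreaRect(c2);print("rest top",r, plane("top",np.array(r[0])+[160,180],.036)[:2])
print(proj("top",[pr, [pr[0],pr[1],.036]]))
# direction port->pot
```

```text
rim [ 0.5775 -0.0091] [ 0.574  -0.0073] [ 0.5754 -0.0071  0.0911] 0.003277854175447258
port [0.4652 0.0305] [0.4625 0.0351] [0.4634 0.0351 0.0473] 0.0026772484635652514
knobtop [ 0.4625 -0.2829] [ 0.4612 -0.2776] [ 0.4614 -0.2769  0.089 ] 0.0012912043718021592
collar [ 0.4627 -0.282 ] [ 0.4592 -0.2754] [ 0.4604 -0.2746  0.0598] 0.003472705637838829
probe [0.4709 0.2584 0.076 ] [0.4699 0.2602 0.076 ]
side blue [270 159  32  14] [284.7833 165.0231]
side yel [279 154  14  13] [285.1028 159.1202]
top blue [332 186  29  33] [344.8707 202.1777]
top yel [339 196  13  13] [345.2292 201.4107]
rest top ((18.36065673828125, 23.032787322998047), (21.547508239746094, 21.728578567504883), 5.19442892074585) [0.4676 0.2599]
[[176.3981 200.2295]
 [178.8355 201.9869]]
```

```bash
cat >> h.py <<'E'
from scipy.spatial.transform import Rotation as Ro
def goto(pos,yaw_deg=None,st=None):
    """row to bring the measured TCP to pos with tool down, tool x at yaw"""
    st=st or manip.read_state(); q=st["ee_rot"]; R=Ro.from_quat([q[1],q[2],q[3],q[0]])
    if yaw_deg is None: x=R.as_matrix()[:,0]; yaw_deg=np.degrees(np.arctan2(x[1],x[0]))
    y=np.radians(yaw_deg); c,s=np.cos(y),np.sin(y)
    Rt=Ro.from_matrix(np.array([[c,s,0],[s,-c,0],[0,0,-1.]]))
    sh=R.inv().apply(np.array(pos)-st["tcp_pos"])*100; rv=np.degrees((R.inv()*Rt).as_rotvec())
    print("row",sh.round(2),rv.round(2)," tcp",st["tcp_pos"].round(4),"yaw",round(yaw_deg,1),"F",st["force"].round(1),"t",round(st["clock"],2),"w",round(st["gripper_width"],3))
E
python3 -c "
from h import *
goto([.470,.259,.13],159.4)"
```

```text
row [ 52.12 -65.17   7.39] [-3.0000e-02 -1.6000e-01 -1.4428e+02]  tcp [ 0.1368 -0.5062  0.2024] yaw 159.4 F [ 1.2  0.2 -0.7] t 0.1 w 1.0
```

Emit:
arm_command(targets=[[52.1,-65.2,3,0,0,-144.3],[52.1,-65.2,3,0,0,-144.3],[52.1,-65.2,3,0,0,-144.3],[52.1,-65.2,3,0,0,-144.3],[52.1,-65.2,3,0,0,-144.3],[52.1,-65.2,3,0,0,-144.3],[52.1,-65.2,3,0,0,-144.3],[52.1,-65.2,3,0,0,-144.3],[52.1,-65.2,3,0,0,-144.3],[52.1,-65.2,3,0,0,-144.3],[52.1,-65.2,3,0,0,-144.3],[52.1,-65.2,3,0,0,-144.3]], fingers=0.6)

```text
clock: 1.6
tcp_pos: [0.4361, 0.1826, 0.1761]
ee_rot: [0.0, 0.305, 0.952, -0.0]
force: [1.1, -0.6, 1.1]
gripper_width: 0.597
```

```bash
python3 -c "
from h import *
goto([.470,.259,.12],159.4);print(manip.read_state()['joint_positions'])"
```

```text
row [1.69 8.19 5.6 ] [-3.000e-02  1.000e-02 -1.497e+01]  tcp [0.4361 0.1826 0.1761] yaw 159.4 F [ 1.1 -0.6  1.1] t 1.6 w 0.597
[ 2.54948924e-01 -9.22647987e-02 -9.31779555e-02  1.57003136e+00
 -5.30779709e-04  8.75766759e-01]
```

Emit:
arm_command(targets=[[1.2,7.5,5.6,0,0,-15],[1.2,7.5,5.6,0,0,-15],[1.2,7.5,5.6,0,0,-15],[1.2,7.5,5.6,0,0,-15]])

```text
clock: 2.1
tcp_pos: [0.4699, 0.2476, 0.1208]
ee_rot: [-0.0, 0.182, 0.983, -0.0]
force: [-0.1, 0.1, -0.1]
gripper_width: 0.604
```

```bash
python3 -c "
from h import *
goto([.470,.259,.054],159.4)
s=imaging.grab_frame('side');t=imaging.grab_frame('top')
crop(s,210,200,100,100,6,'pics/a1.png');crop(t,140,160,80,80,7,'pics/a2.png')"
```

```text
row [0.4  1.08 6.68] [-0.05 -0.01 -0.43]  tcp [0.4699 0.2476 0.1208] yaw 159.4 F [-0.1  0.1 -0.1] t 2.1 w 0.604
```

View pics/a1.png

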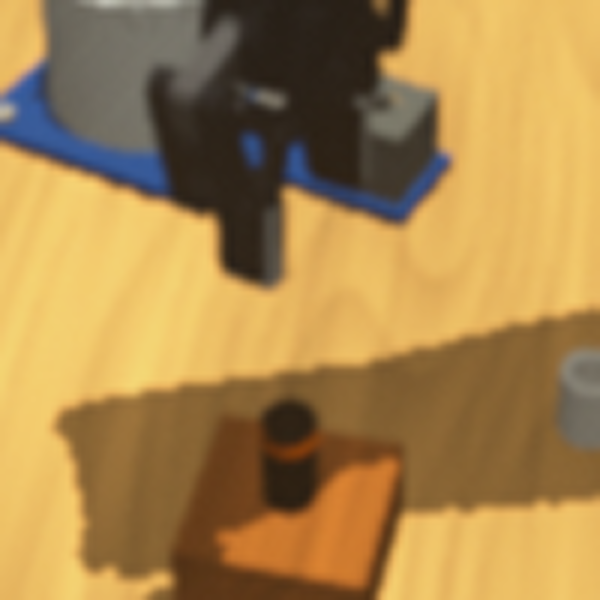

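View pics/a2.png

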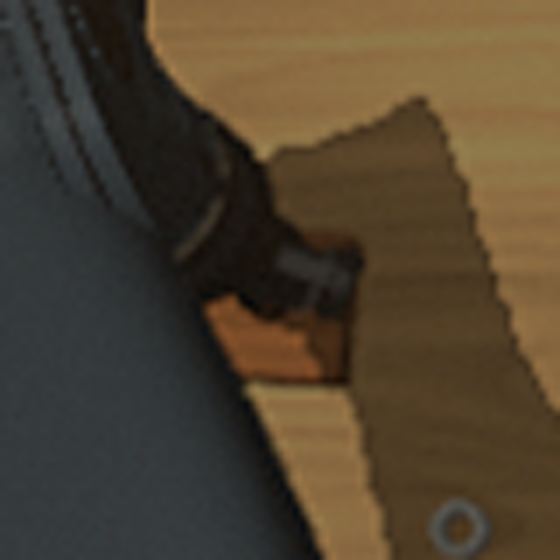

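The probe sits at side pixel (258,269). At this yaw the near finger would block the side view at the port. I'll close once here to centre the probe along this jaw axis, then turn 60° and regrip, which also clears the camera's view.

Emit:
arm_command(targets=[[0.4,1.08,3,0,0,-0.4],[0.4,1.08,6.65,0,0,-0.4],[0.4,1.08,6.65,0,0,-0.4],[0.4,1.08,6.65,0,0,-0.4]])

```text
clock: 2.7
tcp_pos: [0.4714, 0.2595, 0.0561]
ee_rot: [0.001, 0.179, 0.984, 0.001]
force: [0.6, 0.6, -0.2]
gripper_width: 0.598
```

Emit:
arm_command(targets=[[0,0,0,0,0,0],[0,0,0,0,0,0],[0,0,0,0,0,0],[0,0,0,0,0,0]], fingers=0, grip_force=20)

```text
clock: 3.2
tcp_pos: [0.4705, 0.2598, 0.0543]
ee_rot: [0.0, 0.179, 0.984, 0.0]
force: [0.0, -0.1, -0.1]
gripper_width: 0.001
```

```bash
python3 -c "
from h import *
goto([.470,.259,.054],99)
s=imaging.grab_frame('side')
crop(s,210,200,100,100,6,'pics/a3.png')"
```

```text
row [ 0.02 -0.09  0.03] [1.000e-02 0.000e+00 6.043e+01]  tcp [0.4705 0.2598 0.0543] yaw 99 F [ 0.  -0.1 -0.1] t 3.2 w 0.001
```

View pics/a3.png

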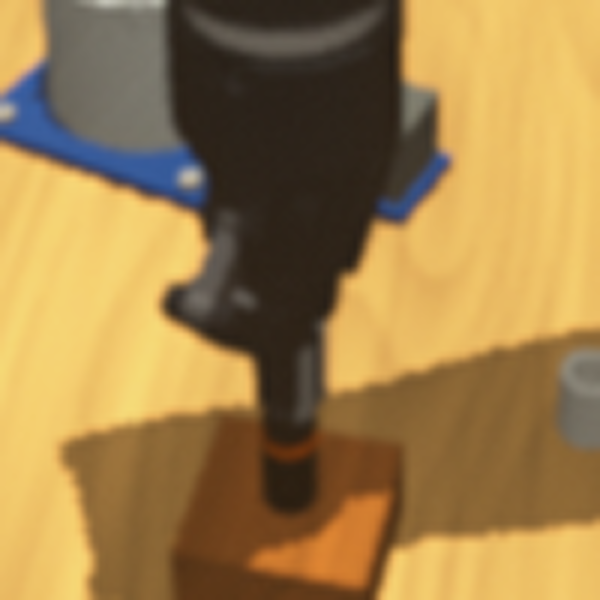

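```bash
python3 -c "
from h import *
p=manip.read_state()['tcp_pos']
for dz in (-.011,0,.008): print(dz,(proj('side',p+[0,0,dz])-[210,200])*6)
print(plane('side',(210+290/6,200+440/6),.043),plane('side',(210+290/6,200+440/6),.06))
print((proj('side',[[.4705,.2598,.076],[.4705,.2598,.036]])-[210,200])*6)
"
```

```text
-0.011 [[288.54108693 484.56222569]]
0 [[288.17987731 462.75134783]]
0.008 [[287.91394924 446.69397534]]
[0.47319789 0.23772147 0.043     ] [0.47049402 0.25432366 0.06      ]
[[287.14456804 418.53888164]
 [288.47851004 498.61839216]]
```

```bash
python3 -c "
from h import *
p=np.array([.4699,.2476,.1208]);j=np.array([np.cos(np.radians(69.4)),np.sin(np.radians(69.4)),0])
for dz in (-.011,0,.008):
  for o in (.0255,-.0255): print(dz,o,(proj('side',p+[0,0,dz]+o*j)-[210,200])*6)
s=imaging.grab_frame('side');t=imaging.grab_frame('top')
cv2.imwrite('pics/a4.png',cv2.convertScaleAbs(cv2.resize(s[220:310,210:310,::-1],None,fx=7,fy=6,interpolation=2),alpha=2.5));crop(t,100,140,130,100,6,'pics/a5.png')"
```

```text
-0.011 0.0255 [[256.53437753 368.70912949]]
-0.011 -0.0255 [[327.7522784  280.56174806]]
0 0.0255 [[255.91258814 344.81141961]]
0 -0.0255 [[327.66964141 257.08172084]]
0.008 0.0255 [[255.4544376  327.20513968]]
0.008 -0.0255 [[327.60886214 239.79257673]]
```

View pics/a4.png

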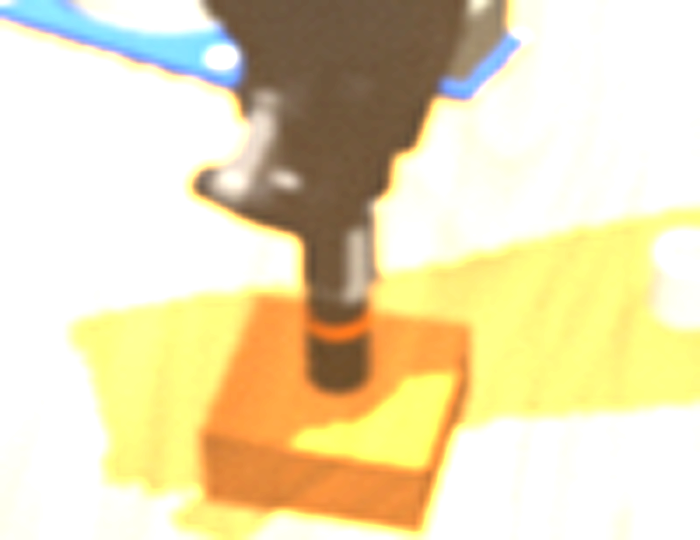

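View pics/a5.png

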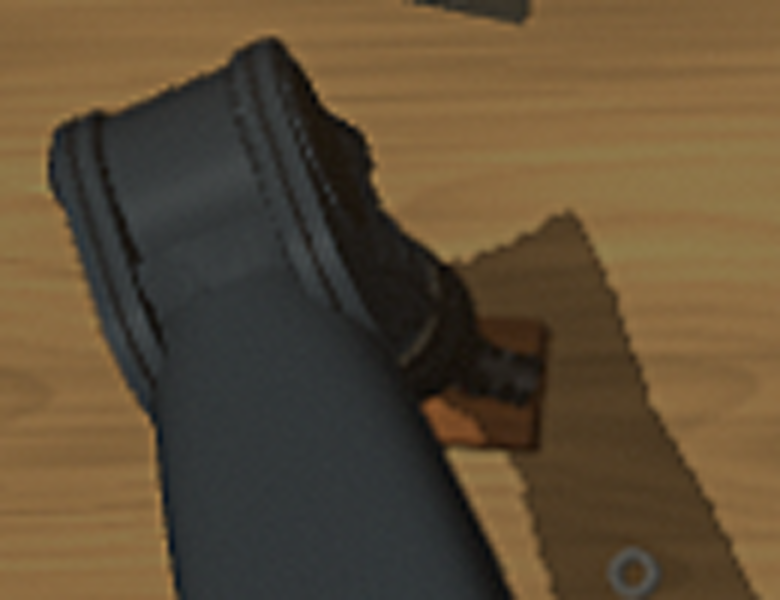

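```bash
python3 -c "
from h import *
for z in (.043,.06,.08): print(plane('top',(185.8,202.5),z),plane('top',(190,202.5),z),plane('side',(258.4,273.5),z))
p=manip.read_state()['tcp_pos'];print(proj('top',[p-[0,0,.011],p,p+[0,0,.05]]))
s=imaging.grab_frame('side');cv2.imwrite('pics/a6.png',s[:,:,::-1])
t=imaging.grab_frame('top');cv2.imwrite('pics/a7.png',cv2.convertScaleAbs(cv2.resize(t[180:220,160:210,::-1],None,fx=14,fy=14,interpolation=2),alpha=2.5))"
```

```text
[0.46787286 0.23423627 0.043     ] [0.46762893 0.22056535 0.043     ] [0.47297669 0.23820117 0.043     ]
[0.46546592 0.23119757 0.06      ] [0.46522514 0.2177033  0.06      ] [0.47027875 0.25479053 0.06      ]
[0.46263421 0.22762263 0.08      ] [0.46239715 0.21433618 0.08      ] [0.46710469 0.27430742 0.08      ]
[[178.00727061 201.89601048]
 [177.3411258  201.41982526]
 [174.17290656 199.15407393]]
```

View pics/a6.png

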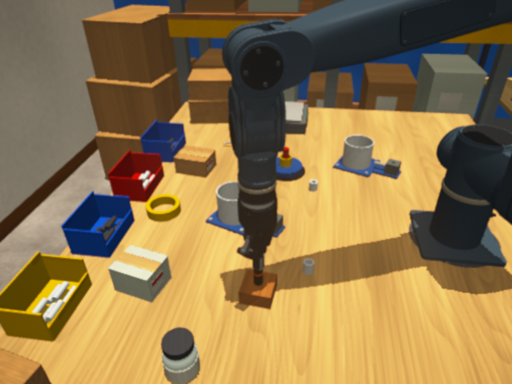

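View pics/a7.png

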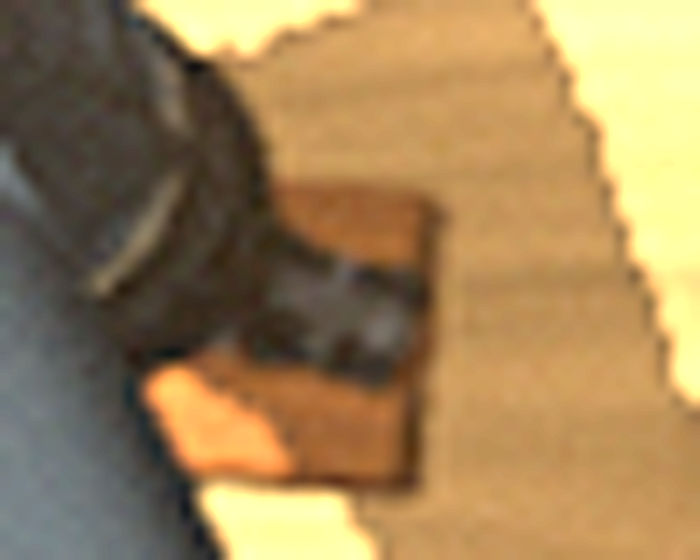

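The fingers shut to 0 without catching the probe, so I missed. In the side image the tip shows at (258,273), not where the reported TCP projects (258,281). I'll raise and look with nothing behind the fingers to find the offset.

Emit:
arm_command(targets=[[0,0,-5,0,0,0],[0,0,-8,0,0,0],[0,0,-8,0,0,10],[0,0,-8,0,0,20],[0,0,-8,0,0,30],[0,0,-8,0,0,40],[0,0,-8,0,0,50],[0,0,-8,0,0,60],[0,0,-8,0,0,60],[0,0,-8,0,0,60]])

```text
clock: 4.7
tcp_pos: [0.4703, 0.2597, 0.134]
ee_rot: [-0.0, 0.646, 0.764, -0.0]
force: [-0.1, -0.4, 0.1]
gripper_width: 0.003
```

```bash
python3 -c "
from h import *
goto([.470,.259,.054],99)
p=manip.read_state()['tcp_pos'];print(proj('side',[p-[0,0,.011],p]),proj('top',[p-[0,0,.011],p]))
s=imaging.grab_frame('side');cv2.imwrite('pics/b1.png',cv2.convertScaleAbs(cv2.resize(s[190:300,200:320,::-1],None,fx=6,fy=5,interpolation=2),alpha=2))
t=imaging.grab_frame('top');cv2.imwrite('pics/b2.png',cv2.convertScaleAbs(cv2.resize(t[150:250,130:230,::-1],None,fx=6,fy=6,interpolation=2),alpha=2))"
```

```text
row [-0.06 -0.04  8.  ] [-0.01  0.    0.57]  tcp [0.4703 0.2597 0.134 ] yaw 99 F [-0.1 -0.4  0.1] t 4.7 w 0.003
[[257.66726372 253.13771224]
 [257.60063499 249.09911006]] [[172.90198631 198.23360392]
 [172.15082284 197.69591621]]
```

View pics/b1.png

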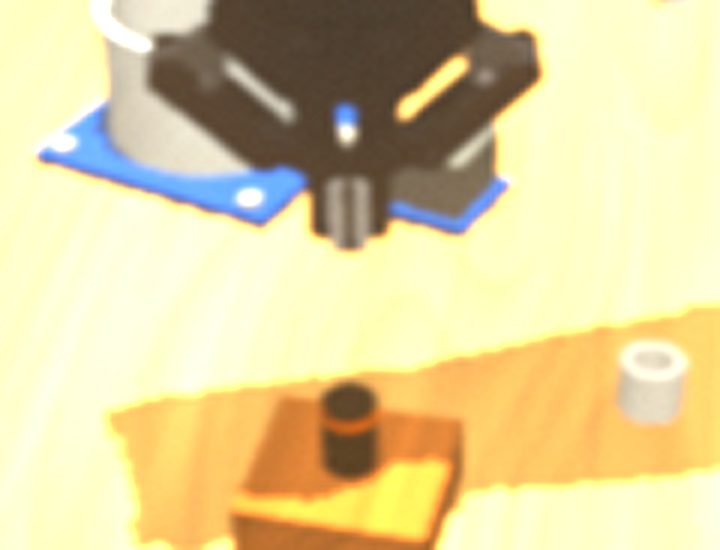

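View pics/b2.png

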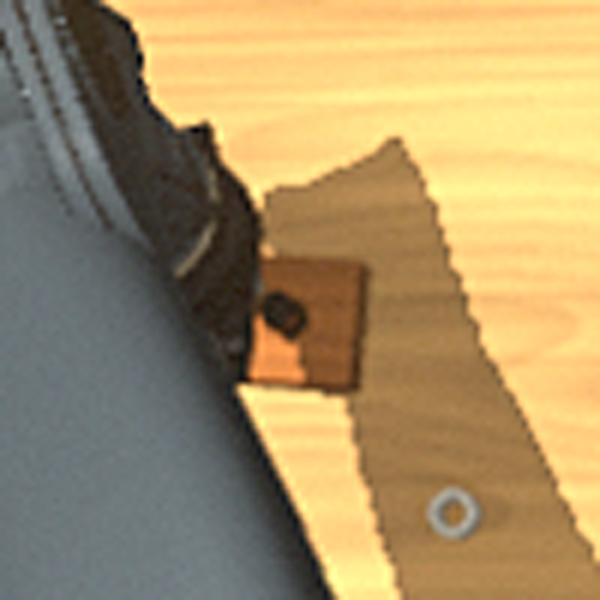

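```bash
python3 -c "
from h import *
p=np.array([.1368,-.5062,.2024]);q=p+[0,0,-.011]
print(proj('side',[q,q+[0,0,.037],q+[0,0,.06]]),proj('top',[q,q+[0,0,.037],q+[0,0,.06]]))
s=cv2.imread('pics/side0.png');t=cv2.imread('pics/top0.png')
cv2.imwrite('pics/b3.png',cv2.convertScaleAbs(cv2.resize(s[0:120,350:450],None,fx=6,fy=5,interpolation=2),alpha=2.5))
cv2.imwrite('pics/b4.png',cv2.convertScaleAbs(cv2.resize(t[270:350,412:512],None,fx=7,fy=7,interpolation=2),alpha=3.5))"
```

```text
[[387.50251252  95.96270057]
 [389.378468    85.34473535]
 [390.57542503  78.57593311]] [[439.61765853 306.26069718]
 [445.15365739 307.60302594]
 [448.75996547 308.47386789]]
```

View pics/b3.png

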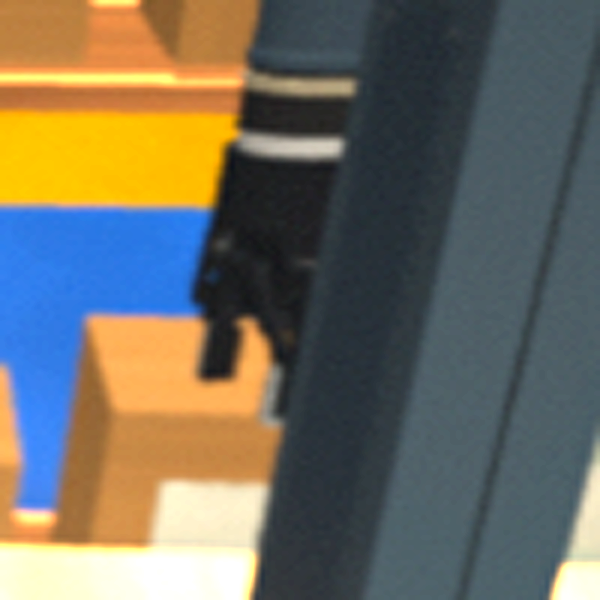

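View pics/b4.png

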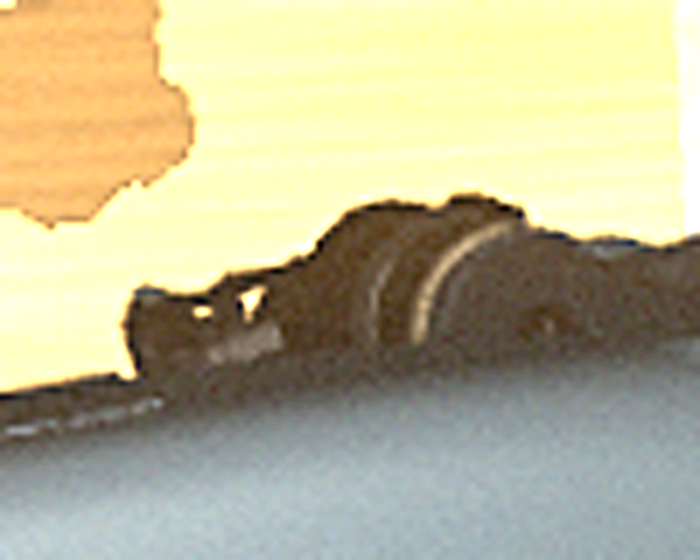

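Both views of the start pose agree: the fingertips are about 37–40 mm higher than the reported TCP implies, and not shifted sideways. I'll calibrate this by touch, lowering shut fingers gently onto bare table between the rest and the fixture.

```bash
python3 -c "
from h import *
goto([.47,.16,.05],99)"
```

```text
row [-9.83 -1.69  8.41] [-0.    0.    0.52]  tcp [0.4704 0.2597 0.1341] yaw 99 F [-0.4  0.5 -0.4] t 4.8 w -0.0
```

Emit:
arm_command(targets=[[-5,-0.8,2,0,0,0.5],[-9.8,-1.7,6,0,0,0.5],[-9.8,-1.7,9.4,0,0,0.5],[-9.8,-1.7,9.4,0,0,0.5],[-9.8,-1.7,9.4,0,0,0.5]])

```text
clock: 5.42
tcp_pos: [0.4705, 0.1608, 0.0414]
ee_rot: [0.001, 0.65, 0.76, 0.001]
force: [0.0, -0.1, 0.2]
gripper_width: 0.001
```

```bash
python3 -c "
from h import *
goto([.47,.16,.05],99)
p=manip.read_state()['tcp_pos'];print(proj('side',[p-[0,0,.011],p,p+[0,0,.029]]),proj('top',[p-[0,0,.011],p]))
s=imaging.grab_frame('side');cv2.imwrite('pics/b5.png',cv2.convertScaleAbs(cv2.resize(s[190:290,200:320,::-1],None,fx=6,fy=6,interpolation=2),alpha=2))
t=imaging.grab_frame('top');cv2.imwrite('pics/b6.png',cv2.convertScaleAbs(cv2.resize(t[150:250,160:260,::-1],None,fx=6,fy=6,interpolation=2),alpha=2))"
```

```text
row [-0.07 -0.06 -0.86] [ 0.1  -0.01 -0.01]  tcp [0.4705 0.1608 0.0414] yaw 99 F [ 0.  -0.1  0.2] t 5.42 w 0.001
[[264.3142379  254.00006205]
 [264.29984896 250.53682386]
 [264.26107899 241.18925909]] [[208.9353343  201.8086409 ]
 [208.52084843 201.33406053]]
```

View pics/b5.png

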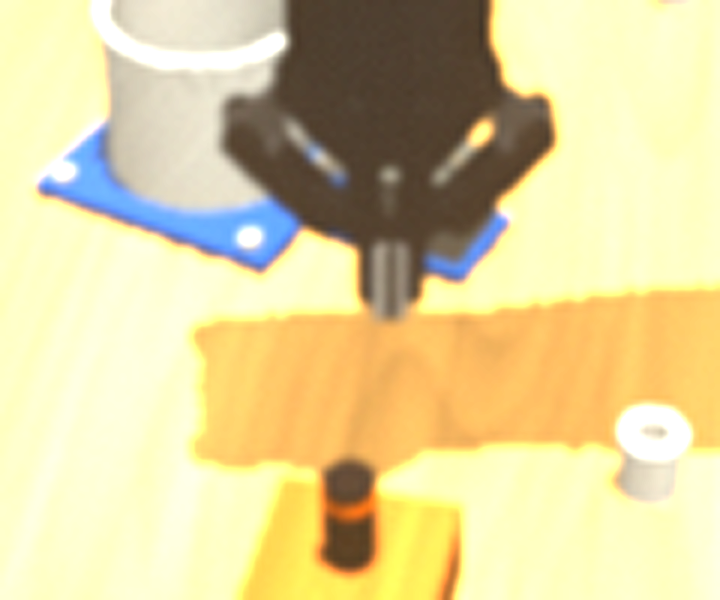

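View pics/b6.png

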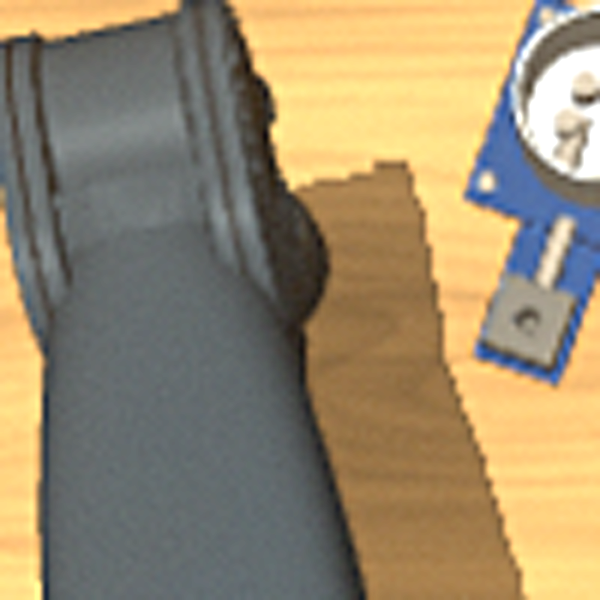

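Emit:
arm_command(targets=[[0,0,2,0,0,0],[0,0,3,0,0,0],[0,0,3,0,0,0]])

```text
clock: 5.9
tcp_pos: [0.4693, 0.1605, 0.0099]
ee_rot: [-0.0, 0.65, 0.76, -0.0]
force: [-0.9, -0.2, -0.1]
gripper_width: -0.003
```

Emit:
arm_command(targets=[[0,0,0.4,0,0,0],[0,0,0.8,0,0,0],[0,0,0.8,0,0,0]])

```text
clock: 6.28
tcp_pos: [0.4694, 0.1602, 0.0019]
ee_rot: [-0.0, 0.65, 0.76, -0.0]
force: [-0.1, 0.1, -0.2]
gripper_width: 0.003
```

```bash
python3 -c "
from h import *
goto([.47,.16,.05],99)
s=imaging.grab_frame('side');cv2.imwrite('pics/b7.png',cv2.convertScaleAbs(cv2.resize(s[190:290,200:320,::-1],None,fx=6,fy=6,interpolation=2),alpha=2))"
```

```text
row [-0.03  0.05 -4.81] [-0.03  0.   -0.07]  tcp [0.4694 0.1602 0.0019] yaw 99 F [-0.1  0.1 -0.2] t 6.28 w 0.003
```

View pics/b7.png

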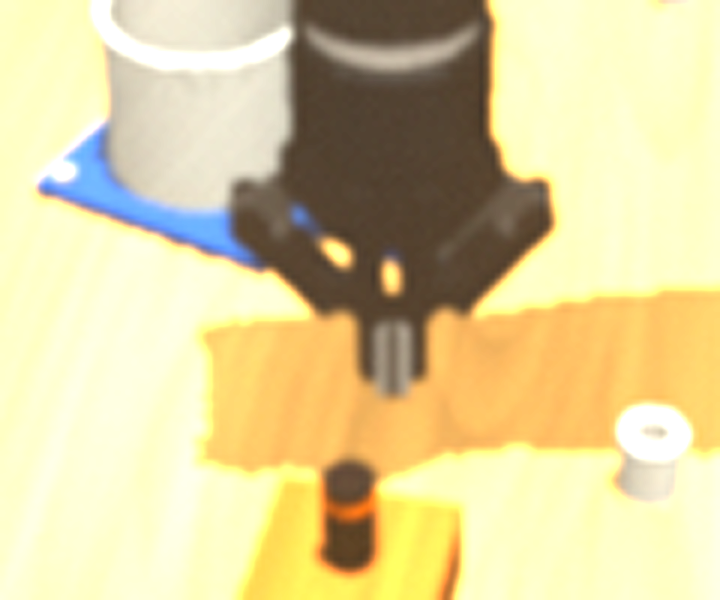

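The TCP reads z = 0.0019 and nothing has touched, though by that reading the tips would already be 9 mm below the table. The offset is real, so I'll continue down in small steps.

Emit:
arm_command(targets=[[0,0,0.8,0,0,0],[0,0,1.5,0,0,0],[0,0,1.5,0,0,0]])

```text
clock: 6.7
tcp_pos: [0.4685, 0.16, -0.0141]
ee_rot: [-0.001, 0.65, 0.76, -0.001]
force: [-0.9, 0.6, 0.2]
gripper_width: 0.0
```

Emit:
arm_command(targets=[[0,0,0.15,0,0,0],[0,0,0.3,0,0,0],[0,0,0.3,0,0,0]])

```text
clock: 7.08
tcp_pos: [0.4697, 0.1603, -0.0159]
ee_rot: [0.0, 0.65, 0.76, 0.0]
force: [0.2, 0.4, -0.8]
gripper_width: 0.008
```

Emit:
arm_command(targets=[[0,0,0.15,0,0,0],[0,0,0.3,0,0,0]])

```text
clock: 7.32
tcp_pos: [0.4697, 0.1603, -0.0189]
ee_rot: [0.0, 0.65, 0.76, 0.0]
force: [-0.4, -0.9, 0.4]
gripper_width: 0.004
```

Emit:
arm_command(targets=[[0,0,0.15,0,0,0],[0,0,0.3,0,0,0]])

```text
clock: 7.58
tcp_pos: [0.4696, 0.1602, -0.0221]
ee_rot: [-0.0, 0.65, 0.76, -0.0]
force: [0.4, 0.2, 0.2]
gripper_width: -0.002
```

Emit:
arm_command(targets=[[0,0,0.1,0,0,0],[0,0,0.2,0,0,0]])

```text
clock: 7.82
tcp_pos: [0.4697, 0.1603, -0.024]
ee_rot: [-0.0, 0.65, 0.76, 0.0]
force: [-0.5, 0.6, -0.9]
gripper_width: -0.002
```

Emit:
arm_command(targets=[[0,0,0.1,0,0,0],[0,0,0.2,0,0,0]])

```text
clock: 8.07
tcp_pos: [0.4697, 0.1602, -0.026]
ee_rot: [0.0, 0.65, 0.76, 0.0]
force: [-1.1, 0.5, -0.2]
gripper_width: -0.0
```

Emit:
arm_command(targets=[[0,0,0.1,0,0,0],[0,0,0.15,0,0,0]])

```text
clock: 8.32
tcp_pos: [0.4696, 0.1602, -0.0275]
ee_rot: [-0.0, 0.65, 0.76, -0.0]
force: [-1.9, 0.3, -0.6]
gripper_width: 0.001
```

Emit:
arm_command(targets=[[0,0,0.15,0,0,0],[0,0,0.15,0,0,0]])

```text
clock: 8.57
tcp_pos: [0.4698, 0.1603, -0.0277]
ee_rot: [0.0, 0.65, 0.76, 0.0]
force: [-3.2, -1.8, 5.9]
gripper_width: -0.002
```

```bash
python3 -c "
from h import *
goto([.47,.16,.05],99)
p=manip.read_state()['tcp_pos'];print((proj('side',[[p[0],p[1],0]])-[200,190])*6)
s=imaging.grab_frame('side');cv2.imwrite('pics/b8.png',cv2.convertScaleAbs(cv2.resize(s[190:290,200:320,::-1],None,fx=6,fy=6,interpolation=2),alpha=2))"
```

```text
row [-0.03  0.02 -7.77] [ 0.01  0.   -0.07]  tcp [ 0.4698  0.1603 -0.0277] yaw 99 F [-3.2 -1.8  5.9] t 8.57 w -0.002
[[388.21148413 439.44585571]]
```

View pics/b8.png

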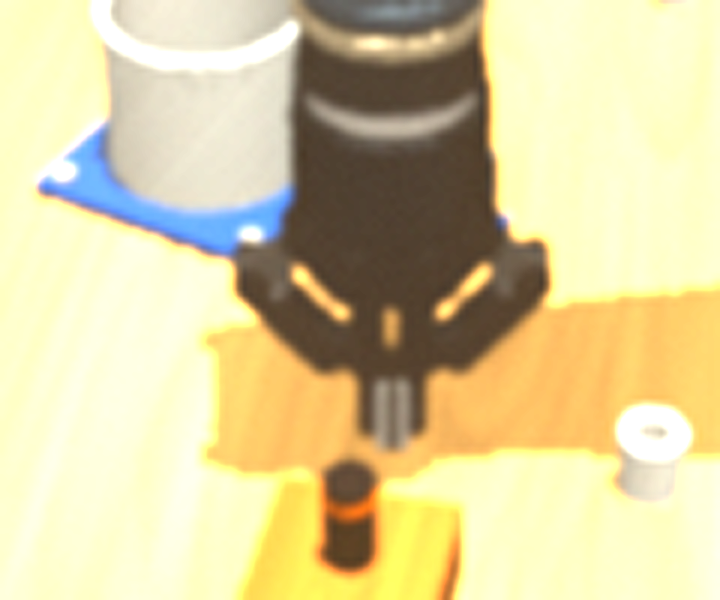

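Contact came at a reading of −0.0277 with 6 N upward. So true TCP z = reading + 0.0387, and for shut fingers tip z = reading + 0.0277. I'll use that from here on. Now back to the probe.

```bash
python3 -c "
from h import *
goto([.470,.259,.0723],159.4)"
```

```text
row [  9.75   1.56 -10.  ] [ 1.000e-02  1.000e-02 -6.047e+01]  tcp [ 0.4698  0.1603 -0.0277] yaw 159.4 F [-3.5 -0.1  6.1] t 8.62 w -0.004
```

Emit:
arm_command(targets=[[0,0,-5,0,0,-10],[2,0.3,-10,0,0,-20],[8,1.2,-10,0,0,-30],[9.75,1.56,-10,0,0,-40],[9.75,1.56,-10,0,0,-50],[9.75,1.56,-9,0,0,-60],[9.75,1.56,-6,0,0,-60.4],[9.75,1.56,-4.4,0,0,-60.4],[9.75,1.56,-4.4,0,0,-60.4]], fingers=0.6)

```text
clock: 9.75
tcp_pos: [0.4682, 0.2583, 0.0132]
ee_rot: [-0.002, 0.179, 0.984, -0.001]
force: [0.2, -0.2, 1.0]
gripper_width: 0.599
```

```bash
python3 -c "
from h import *
goto([.470,.259,.0153],159.4)
s=imaging.grab_frame('side');crop(s,200,190,120,100,6,'pics/d1.png')"
```

```text
row [-0.14  0.13 -0.21] [-0.16 -0.17 -0.08]  tcp [0.4682 0.2583 0.0132] yaw 159.4 F [ 0.2 -0.2  1. ] t 9.75 w 0.599
```

View pics/d1.png

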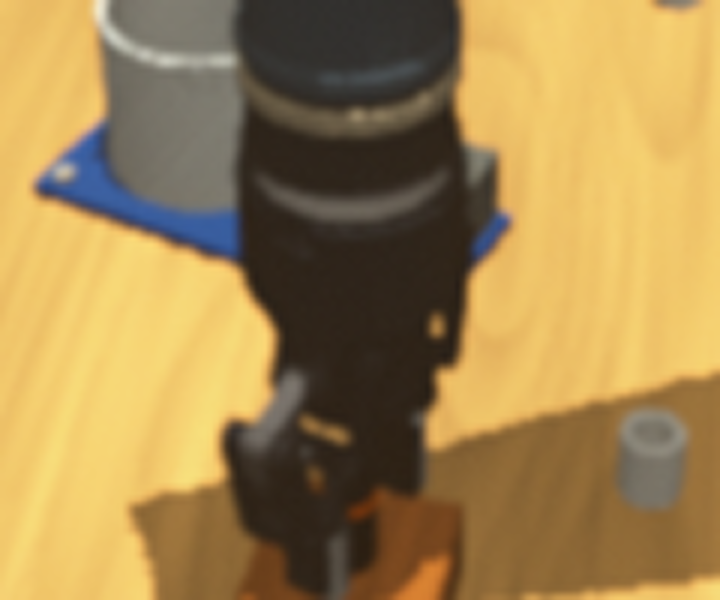

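Emit:
arm_command(targets=[[0,0,-0.1,0,0,0],[0,0,-0.1,0,0,0],[0,0,-0.1,0,0,0],[0,0,-0.1,0,0,0]], fingers=0, grip_force=20)

```text
clock: 10.3
tcp_pos: [0.4712, 0.2595, 0.0176]
ee_rot: [0.001, 0.179, 0.984, 0.001]
force: [-0.9, 1.1, 5.9]
gripper_width: 0.222
```

Emit:
arm_command(targets=[[0,0,0,0,0,0],[0,0,0,0,0,10],[0,0,0,0,0,20],[0,0,0,0,0,30],[0,0,0,0,0,40],[0,0,0,0,0,50],[0,0,0,0,0,60],[0,0,0,0,0,60],[0,0,0,0,0,60]], fingers=0.5)

```text
clock: 11.42
tcp_pos: [0.4695, 0.2588, 0.0156]
ee_rot: [-0.0, 0.646, 0.763, -0.0]
force: [-0.3, -0.2, -0.7]
gripper_width: 0.5
```

Emit:
arm_command(targets=[[0,0,0,0,0,0],[0,0,0,0,0,0],[0,0,0,0,0,0],[0,0,0,0,0,0]], fingers=0, grip_force=40)

```text
clock: 11.92
tcp_pos: [0.47, 0.259, 0.0161]
ee_rot: [0.0, 0.647, 0.762, 0.0]
force: [0.5, 0.3, 0.6]
gripper_width: 0.217
```

```bash
python3 -c "
from h import *
goto([.4625,.034,.13],99)
s=imaging.grab_frame('side');crop(s,200,190,120,100,6,'pics/d2.png')"
```

```text
row [-22.08  -4.39 -11.39] [ 0.01 -0.    0.34]  tcp [0.47   0.259  0.0161] yaw 99 F [0.5 0.3 0.6] t 11.93 w 0.217
```

View pics/d2.png

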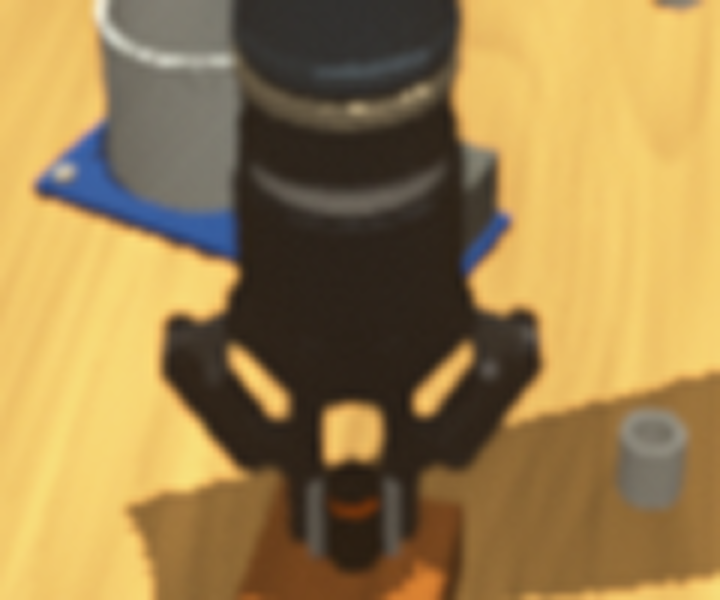

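Emit:
arm_command(targets=[[0,0,-4,0,0,0],[-4,-0.8,-7,0,0,0],[-10,-2,-7,0,0,0],[-16,-3,-7,0,0,0],[-20,-4,-7,0,0,0],[-22.23,-4.3,-6.3,0,0,0.3],[-22.23,-4.3,-5.5,0,0,0.3],[-22.23,-4.3,-5.5,0,0,0.3],[-22.23,-4.3,-5.5,0,0,0.3]])

```text
clock: 13.1
tcp_pos: [0.4635, 0.0336, 0.071]
ee_rot: [-0.0, 0.649, 0.761, 0.0]
force: [0.0, 1.1, -0.2]
gripper_width: 0.223
```

```bash
python3 -c "
from h import *
goto([.4635,.0325,.0661],99)
s=imaging.grab_frame('side');crop(s,235,185,70,55,10,'pics/d3.png')
t=imaging.grab_frame('top');crop(t,215,170,70,55,10,'pics/d4.png')"
```

```text
row [-0.11 -0.01  0.49] [-0.01 -0.02  0.12]  tcp [0.4635 0.0336 0.071 ] yaw 99 F [ 0.   1.1 -0.2] t 13.1 w 0.223
```

View pics/d3.png

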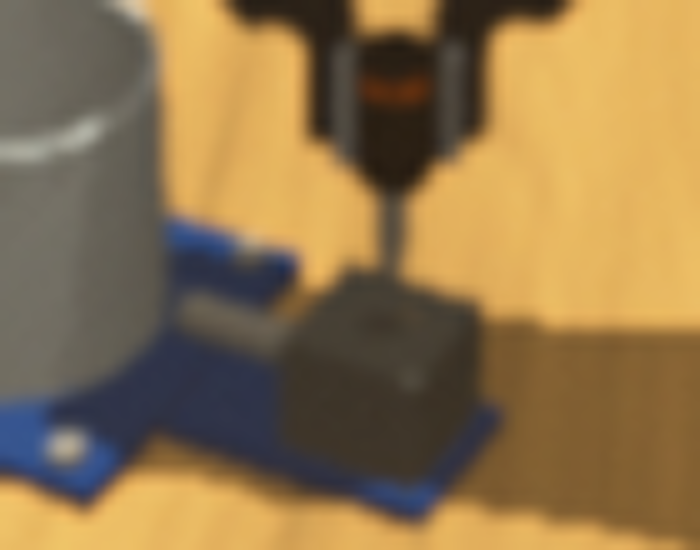

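View pics/d4.png

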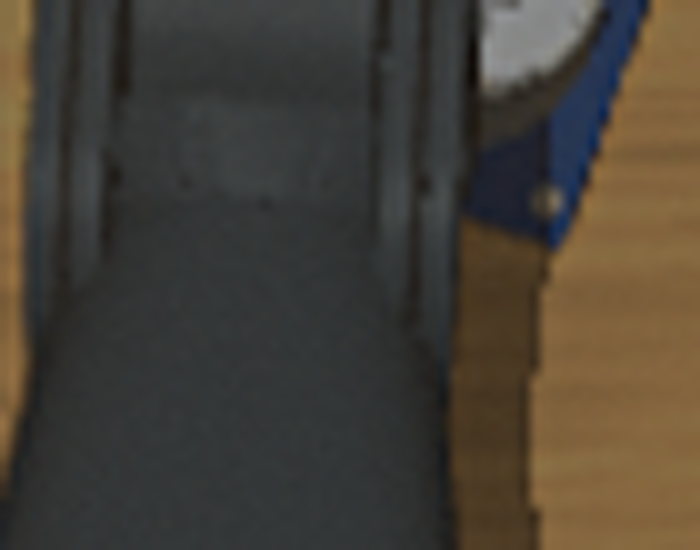

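```bash
python3 -c "
from h import *
k=lambda P:(proj('side',P)-[235,185]+.5)*10-.5
x,y=.4635,.0336
print('tip now',k([[x,y,.0609]]),'tip at port z',k([[x,y,.044]]),'shoulder',k([[x,y,.0909]]),'headtop',k([[x,y,.1309]]))
print('per mm x',k([[x+.001,y,.044]])-k([[x,y,.044]]),'y',k([[x,y+.001,.044]])-k([[x,y,.044]]))
s=cv2.imread('pics/d3.png');g=s.max(2).astype(int)
for r in (205,220,235,250,262,270,276,282,288): print(r,g[r,365:420:3])
print('hole')
for r in (300,306,312,318,322,326,332,338): print(r,g[r,345:425:4])
"
```

```text
tip now [[391.02460799 277.97573187]] tip at port z [[390.38530173 329.66770681]] shoulder [[392.1902124 183.876872 ]] headtop [[393.8087392  53.5282337]]
per mm x [[-3.7841048  -0.31334335]] y [[-0.44855531  2.29938168]]
205 [213 201 189 171 149 131 114  98  88  86  91 101 115 134 156 173 189 206
 215]
220 [213 203 192 174 152 133 116 100  90  89  94 104 119 139 161 177 192 208
 217]
235 [212 202 190 173 151 132 115 100  90  89  95 105 119 138 160 176 191 207
 215]
250 [209 201 192 176 155 136 119 104  96  95 103 115 132 152 173 186 199 212
 218]
262 [176 172 166 155 140 126 113 104 100 102 113 129 147 168 187 198 206 216
 221]
270 [123 121 118 113 106  98  93  92  93  99 113 130 147 166 184 194 202 211
 215]
276 [ 85  85  84  82  80  78  77  80  84  90 103 118 132 148 164 174 182 191
 195]
282 [ 72  72  72  72  71  70  71  73  75  78  87  97 108 121 134 144 152 162
 168]
288 [ 67  67  67  67  68  68  68  69  69  70  74  79  84  91  99 105 112 120
 124]
hole
300 [68 68 69 70 70 70 70 70 70 71 70 70 69 70 71 72 72 73 73 73]
306 [69 70 70 70 70 70 69 69 69 69 70 69 70 71 73 74 74 73 72 70]
312 [71 71 70 70 69 69 68 67 67 67 67 68 69 71 73 75 76 76 75 74]
318 [71 71 70 69 68 66 65 65 64 64 64 65 67 69 71 73 75 76 76 75]
322 [71 70 69 67 66 65 64 63 63 63 63 64 65 67 69 71 74 75 75 74]
326 [71 70 69 67 66 65 64 63 63 63 63 63 64 66 68 70 72 73 74 73]
332 [70 70 69 68 67 66 66 66 65 65 65 65 66 67 68 69 71 72 73 73]
338 [70 70 70 69 69 68 68 68 68 68 68 68 68 69 69 70 70 71 72 72]
```

```bash
python3 -c "
from h import *
s=cv2.imread('pics/d3.png')
print([(r,s[r,391].tolist()) for r in range(20,215,6)])
cv2.imwrite('pics/d5.png',cv2.convertScaleAbs(s[0:400,200:550],alpha=3))
"
```

```text
[(20, [83, 160, 211]), (26, [65, 127, 173]), (32, [47, 89, 122]), (38, [29, 51, 71]), (44, [21, 35, 47]), (50, [19, 29, 38]), (56, [20, 31, 41]), (62, [20, 31, 40]), (68, [20, 32, 42]), (74, [21, 33, 47]), (80, [20, 36, 61]), (86, [17, 40, 75]), (92, [15, 42, 83]), (98, [16, 41, 78]), (104, [18, 38, 65]), (110, [19, 35, 53]), (116, [19, 32, 43]), (122, [19, 31, 42]), (128, [19, 31, 42]), (134, [20, 32, 43]), (140, [20, 32, 43]), (146, [20, 31, 42]), (152, [19, 31, 42]), (158, [19, 31, 42]), (164, [20, 31, 42]), (170, [18, 30, 40]), (176, [18, 31, 41]), (182, [20, 32, 42]), (188, [30, 42, 52]), (194, [42, 55, 65]), (200, [53, 68, 79]), (206, [60, 76, 87]), (212, [62, 77, 89])]
```

View pics/d5.png

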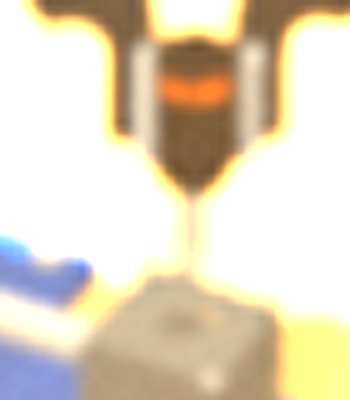

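```bash
python3 -c "
from h import *
for f,nm in (('pics/side0.png','s0'),):
  im=cv2.imread(f);g=im.max(2).astype(int)
  print(g[210:226,262:288])
c=cv2.resize(cv2.imread('pics/side0.png')[205:240,255:295],None,fx=18,fy=16,interpolation=2);cv2.imwrite('pics/d6.png',c)
"
```

```text
[[131 125 155 213 233 233 228 214 208 212 218 223 226 228 227 226 227 228
  229 227 225 227 228 230 231 230]
 [134 128 111 199 233 232 216 187 174 183 195 207 216 221 224 224 227 228
  228 227 225 226 227 229 229 229]
 [132 113 115 201 232 225 191 150 133 135 149 167 181 195 207 213 222 227
  228 226 224 226 227 228 229 228]
 [116  94 162 216 226 201 158 127 120 120 123 130 135 147 165 179 195 210
  216 217 220 224 227 228 227 228]
 [ 95 158 211 229 210 167 132 121 121 121 121 119 120 125 131 136 148 169
  180 187 198 215 225 227 227 227]
 [153 207 228 218 181 139 122 120 120 117 114 110 112 127 130 124 124 130
  136 140 156 198 223 227 225 226]
 [190 213 211 182 144 124 120 121 117 106  95  89  96 125 134 128 122 121
  119 111 124 187 221 225 223 225]
 [192 188 169 142 124 121 121 121 115  99  81  77  87 113 128 127 124 122
  114  95 109 183 219 224 222 225]
 [167 153 134 122 120 121 122 122 117 107  98  95 102 114 123 124 122 117
  100  79 102 181 218 222 221 225]
 [127 112 102 102 111 116 119 121 121 119 119 118 118 121 123 122 118 105
   83  69 101 181 218 221 220 225]
 [ 88  78  74  78  88  97 104 111 116 120 121 123 123 122 122 120 109  90
   71  66 101 181 217 220 219 224]
 [ 88  67  65  66  70  74  79  88  98 103 110 116 120 122 120 111  93  76
   66  66 102 181 216 219 219 225]
 [ 90  64  65  66  66  67  68  70  73  79  89  98 104 110 109  95  78  69
   66  68 107 183 216 219 219 226]
 [ 70  63  66  67  66  67  67  66  67  68  70  73  80  87  87  78  70  68
   67  70 111 183 215 218 220 226]
 [ 67  63  65  67  66  67  66  67  67  67  67  68  68  71  70  68  67  69
   67  69 103 168 204 215 220 227]
 [ 87  64  66  66  67  67  67  68  68  67  67  66  68  68  67  67  68  67
   67  68  82 127 168 202 219 227]]
```

View pics/d6.png

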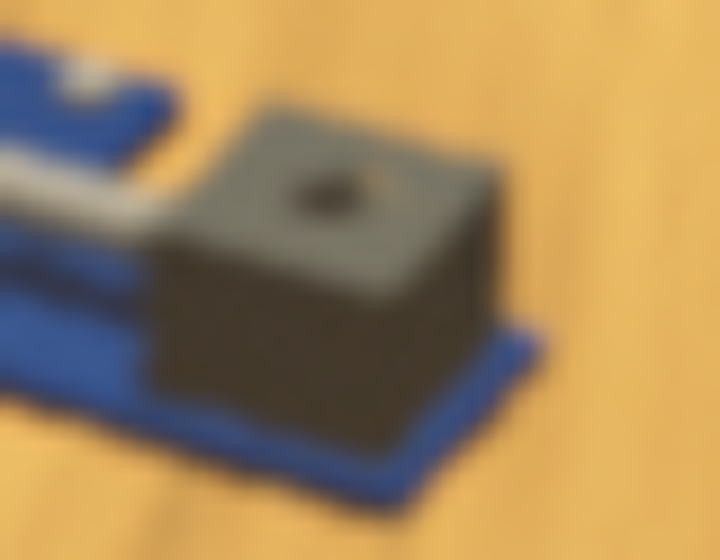

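The side view shows the stem at column 391 (10× crop) and the hole centre at (382,323), taken from the block's top corners and the hole itself. That gives dx ≈ +2.3 mm and dy ≈ 0. I'll shift and lower in steps.

```bash
python3 -c "
from h import *
goto([.4658,.0336,.056],99)"
```

```text
row [-0.02  0.2   1.53] [ 0.02 -0.    0.12]  tcp [0.4638 0.0335 0.0713] yaw 99 F [-0.4 -0.5 -0.5] t 13.2 w 0.219
```

Emit:
arm_command(targets=[[-0.02,0.2,0.5,0,0,0],[-0.02,0.2,1.0,0,0,0],[-0.02,0.2,1.5,0,0,0],[-0.02,0.2,1.5,0,0,0]])

```text
clock: 13.7
tcp_pos: [0.4648, 0.0328, 0.0552]
ee_rot: [-0.001, 0.649, 0.761, -0.0]
force: [0.6, 0.2, -1.0]
gripper_width: 0.222
```

Emit:
arm_command(targets=[[0,0,0.25,0,0,0],[0,0,0.5,0,0,0],[0,0,0.6,0,0,0]])

```text
clock: 14.08
tcp_pos: [0.4655, 0.0327, 0.0499]
ee_rot: [-0.0, 0.649, 0.761, -0.0]
force: [-0.8, 0.9, -1.5]
gripper_width: 0.221
```

```bash
python3 -c "
from h import *
goto([.4658,.0336,.046],99)
s=imaging.grab_frame('side');crop(s,235,185,70,55,10,'pics/e1.png')"
```

```text
row [0.08 0.05 0.39] [-0.01 -0.    0.03]  tcp [0.4655 0.0327 0.0499] yaw 99 F [-0.8  0.9 -1.5] t 14.07 w 0.221
```

View pics/e1.png

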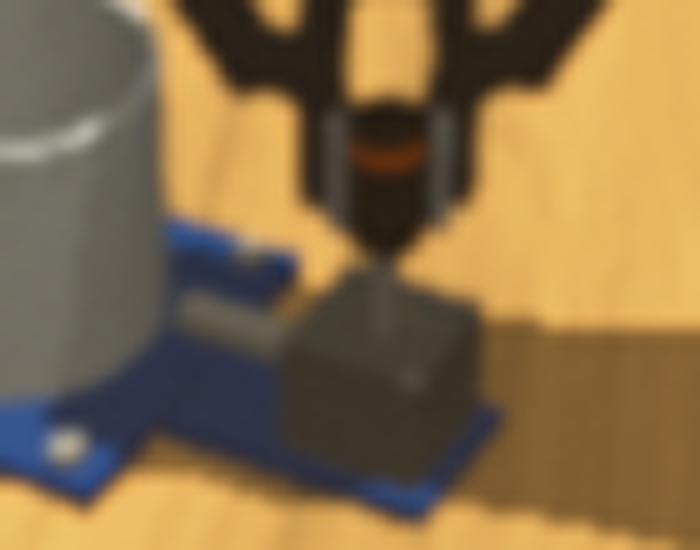

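Emit:
arm_command(targets=[[0.04,0.03,0.25,0,0,0],[0.04,0.03,0.5,0,0,0],[0.04,0.03,0.5,0,0,0]])

```text
clock: 14.5
tcp_pos: [0.4655, 0.0332, 0.0447]
ee_rot: [-0.0, 0.649, 0.761, -0.0]
force: [0.5, 0.0, -0.5]
gripper_width: 0.223
```

Emit:
arm_command(targets=[[0,0,0.25,0,0,0],[0,0,0.5,0,0,0],[0,0,0.5,0,0,0]])

```text
clock: 14.88
tcp_pos: [0.4655, 0.0332, 0.0397]
ee_rot: [-0.0, 0.649, 0.761, -0.0]
force: [-0.4, 0.4, -0.6]
gripper_width: 0.221
```

Emit:
arm_command(targets=[[0,0,0.4,0,0,0],[0,0,0.8,0,0,0],[0,0,1.2,0,0,0],[0,0,1.2,0,0,0]])

```text
clock: 15.38
tcp_pos: [0.4652, 0.0333, 0.0274]
ee_rot: [-0.0, 0.649, 0.761, -0.0]
force: [0.2, -0.4, -0.9]
gripper_width: 0.218
```

Emit:
arm_command(targets=[[0,0,0.2,0,0,0],[0,0,0.4,0,0,0],[0,0,0.5,0,0,0],[0,0,0.5,0,0,0]])

```text
clock: 15.88
tcp_pos: [0.466, 0.0332, 0.0242]
ee_rot: [0.0, 0.649, 0.761, 0.0]
force: [-0.9, 0.3, 4.9]
gripper_width: 0.22
```

```bash
python3 -c "
from h import *
goto([.4658,.0336,.024],99)
s=imaging.grab_frame('side');crop(s,235,185,70,55,10,'pics/e2.png')"
```

```text
row [ 0.04 -0.02  0.02] [0.04 0.01 0.03]  tcp [0.466  0.0332 0.0242] yaw 99 F [-0.9  0.3  4.9] t 15.88 w 0.22
```

View pics/e2.png

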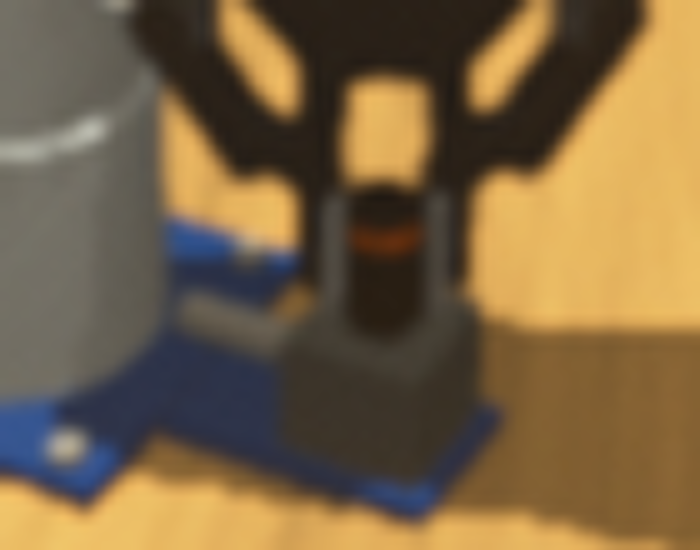

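The probe is home: the TCP reads 0.0242 against an expected 0.0241, with contact at 5 N, and the picture shows the shoulder down on the block. That also puts the port at (0.466, 0.033) in the robot frame. Now release and go to the lids.

Emit:
arm_command(targets=[[0,0,0,0,0,0],[0,0,0,0,0,0],[0,0,-1,0,0,0],[0,0,-4,0,0,0],[0,0,-8,0,0,0],[0,0,-11,0,0,0]], fingers=0.5)

```text
clock: 16.68
tcp_pos: [0.4665, 0.0332, 0.1355]
ee_rot: [0.001, 0.649, 0.761, 0.001]
force: [0.7, 0.3, -0.4]
gripper_width: 0.499
```

```bash
python3 -c "
from h import *
goto([.464,-.279,.10],99)
s=imaging.grab_frame('side');crop(s,235,185,70,55,10,'pics/e3.png')"
```

```text
row [-30.79  -5.15   3.55] [0.13 0.03 0.03]  tcp [0.4665 0.0332 0.1355] yaw 99 F [ 0.7  0.3 -0.4] t 16.68 w 0.499
```

View pics/e3.png

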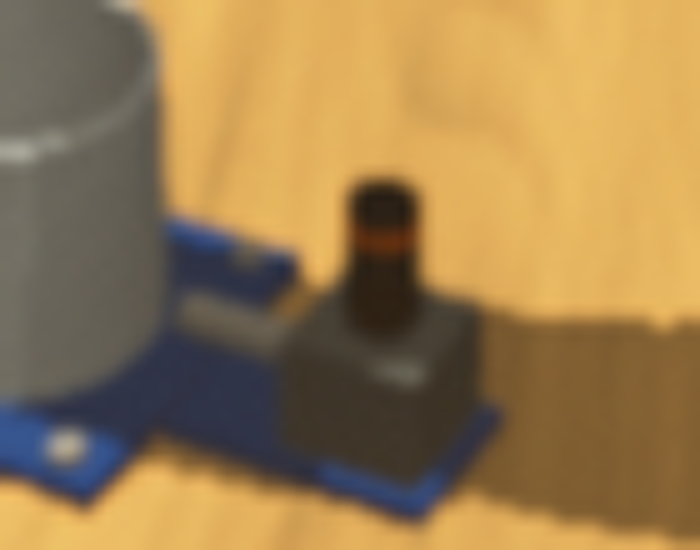

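The probe stands home in the port (head base at crop (382,335), upright). Now moving over the lids.

Emit:
arm_command(targets=[[-6,-1,0,0,0,0],[-12,-2,0,0,0,0],[-18,-3,0,0,0,0],[-24,-4,0,0,0,0],[-29,-5,1,0,0,0],[-30.8,-5.15,3,0,0,0],[-30.8,-5.15,3.5,0,0,0],[-30.8,-5.15,3.5,0,0,0]])

```text
clock: 17.73
tcp_pos: [0.463, -0.278, 0.0978]
ee_rot: [-0.001, 0.649, 0.761, 0.0]
force: [0.2, 1.2, 0.0]
gripper_width: 0.502
```

```bash
python3 -c "
from h import *
goto([.464,-.279,.0313],99)
p=manip.read_state()['tcp_pos'];k=lambda P:(proj('side',P)-[250,110]+.5)*10-.5
print(k([[p[0],p[1],.086]]),k([[p[0],p[1],.056]]),'dx',k([[p[0]+.001,p[1],.086]])-k([[p[0],p[1],.086]]))
s=imaging.grab_frame('side');crop(s,250,110,70,75,10,'pics/f1.png')
t=imaging.grab_frame('top');crop(t,310,170,70,70,8,'pics/f2.png')"
```

```text
row [-0.12  0.09  6.65] [-0.04 -0.08  0.06]  tcp [ 0.463  -0.278   0.0978] yaw 99 F [0.2 1.2 0. ] t 17.73 w 0.502
[[357.54849606 390.58734016]] [[355.11631518 472.83358801]] dx [[-3.10570571 -0.18277362]]
```

View pics/f1.png

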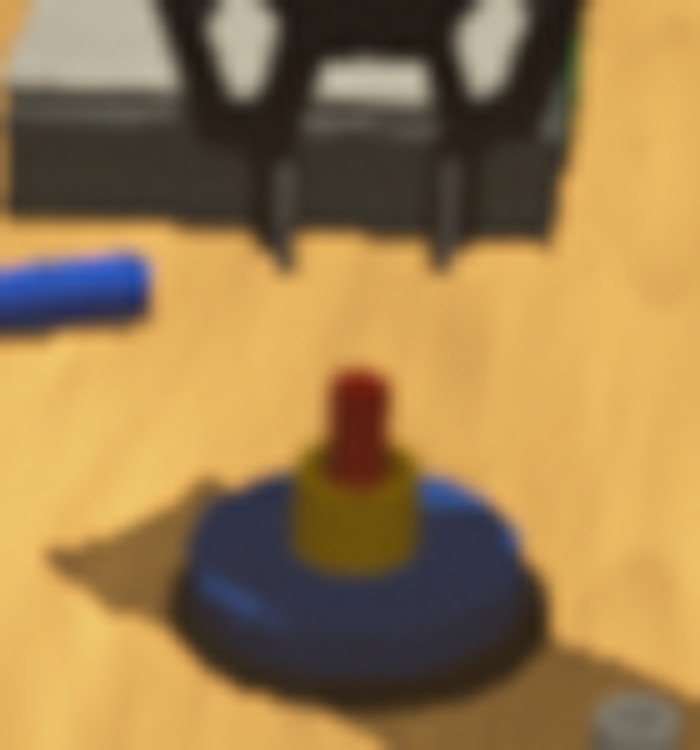

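View pics/f2.png

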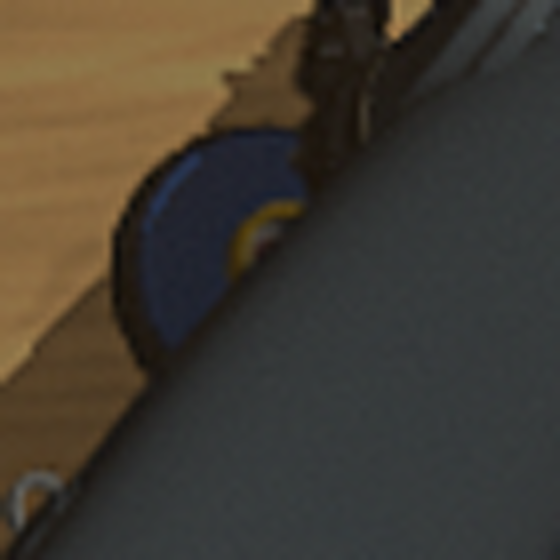

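Emit:
arm_command(targets=[[-0.22,0.09,3,0,0,0],[-0.22,0.09,5.5,0,0,0],[-0.22,0.09,6.5,0,0,0],[-0.22,0.09,6.6,0,0,0],[-0.22,0.09,6.6,0,0,0]])

```text
clock: 18.45
tcp_pos: [0.4654, -0.2815, 0.0335]
ee_rot: [0.001, 0.649, 0.761, 0.0]
force: [1.0, 0.4, 0.1]
gripper_width: 0.503
```

```bash
python3 -c "
from h import *
goto([.464,-.280,.0313],99)
s=imaging.grab_frame('side');crop(s,250,110,70,75,10,'pics/f3.png')"
```

```text
row [ 0.17 -0.12  0.22] [0.09 0.1  0.06]  tcp [ 0.4654 -0.2815  0.0335] yaw 99 F [1.  0.4 0.1] t 18.45 w 0.503
```

View pics/f3.png

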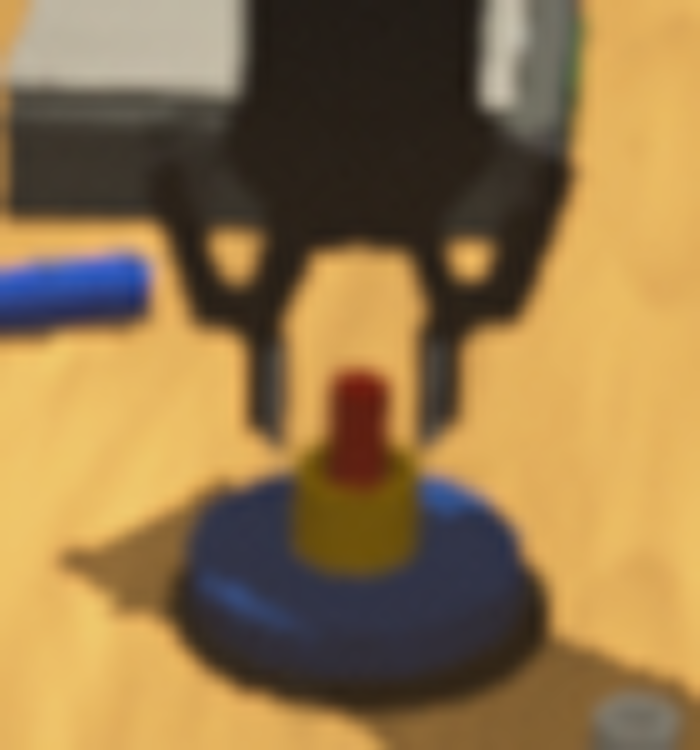

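Emit:
arm_command(targets=[[0.1,0,0,0,0,0],[0.1,0,0,0,0,0],[0.1,0,0,0,0,0],[0.1,0,0,0,0,0]], fingers=0, grip_force=60)

```text
clock: 19.0
tcp_pos: [0.4642, -0.2806, 0.033]
ee_rot: [0.0, 0.649, 0.76, -0.0]
force: [-3.6, 0.3, 5.9]
gripper_width: 0.212
```

Emit:
arm_command(targets=[[0,0,-0.5,0,0,0],[0,0,-1.2,0,0,0],[0,0,-2.5,0,0,0],[0,0,-2.5,0,0,0]])

```text
clock: 19.5
tcp_pos: [0.4656, -0.2809, 0.0588]
ee_rot: [0.002, 0.649, 0.761, 0.0]
force: [-0.2, -0.3, -3.1]
gripper_width: 0.208
```

```bash
python3 -c "
from h import *
goto([.578,-.008,.13],99)
s=imaging.grab_frame('side');crop(s,250,110,70,75,10,'pics/f4.png')"
```

```text
row [25.17 15.41 -7.14] [0.14 0.13 0.04]  tcp [ 0.4656 -0.2809  0.0588] yaw 99 F [-0.2 -0.3 -3.1] t 19.5 w 0.208
```

View pics/f4.png

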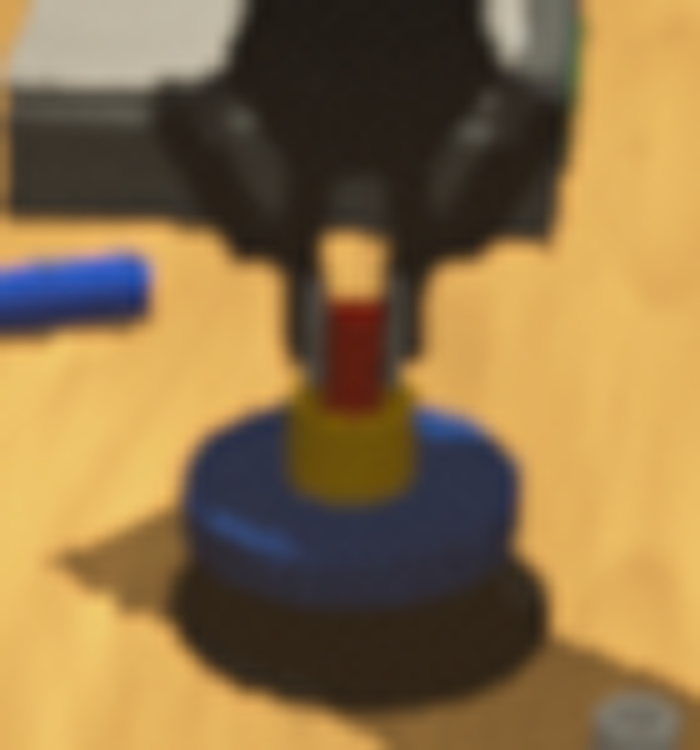

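Emit:
arm_command(targets=[[0,0,-3,0,0,0],[0,0,-6,0,0,0],[2,1.2,-9,0,0,0],[5,3.1,-9.2,0,0,0],[9,5.5,-9.2,0,0,0],[13,8,-9.2,0,0,0],[17,10.4,-9.2,0,0,0],[21,12.9,-9.2,0,0,0],[24,14.7,-9.2,0,0,0],[25.1,15.4,-9.2,0,0,0],[25.1,15.4,-9.2,0,0,0],[25.1,15.4,-9.2,0,0,0]])

```text
clock: 21.05
tcp_pos: [0.5766, -0.0093, 0.1489]
ee_rot: [0.0, 0.65, 0.76, -0.001]
force: [-0.3, -0.6, -3.9]
gripper_width: 0.209
```

```bash
python3 -c "
from h import *
goto([.578,-.008,.14],99)
s=imaging.grab_frame('side');crop(s,190,120,90,100,7,'pics/g1.png')
t=imaging.grab_frame('top');crop(t,200,110,100,100,6,'pics/g2.png')"
```

```text
row [0.1  0.16 0.89] [-0.05  0.04 -0.04]  tcp [ 0.5766 -0.0093  0.1489] yaw 99 F [-0.3 -0.6 -3.9] t 21.05 w 0.209
```

View pics/g1.png

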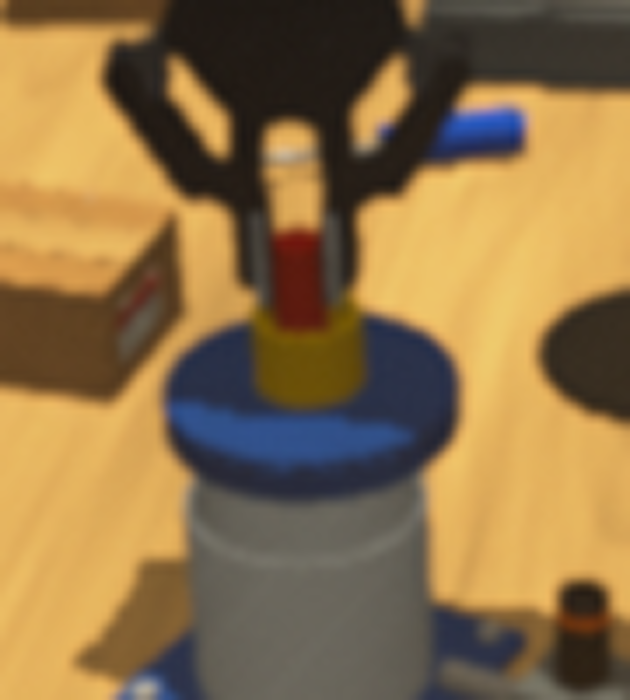

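View pics/g2.png

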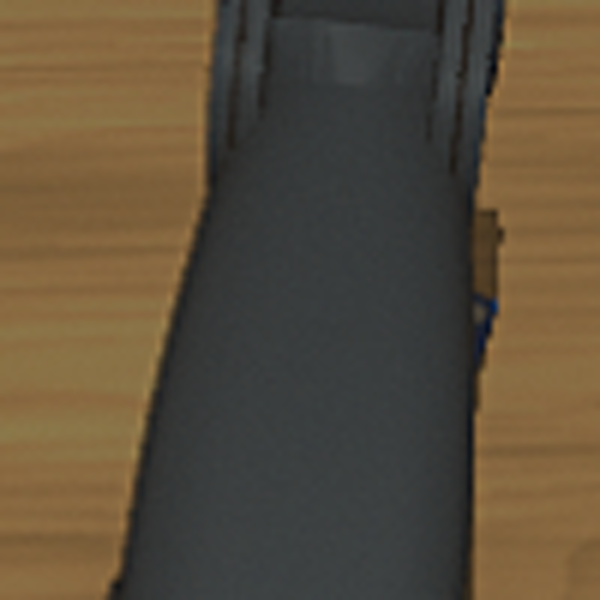

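```bash
python3 -c "
from h import *
st=manip.read_state();p=st['tcp_pos'];k=lambda P:(proj('side',P)-[190,120]+.5)*7-.5
iz=p[2]-.027;x,y=p[:2]
print('knob mid',k([[x,y,iz+.065]]),'knobtop',k([[x,y,iz+.08]]),'collar top/bot',k([[x,y,iz+.05],[x,y,iz+.02]]),'outer rim bottom',k([[x,y,iz+.002]]))
print('pot rim pred',k([[.578,-.008,.09],[x,y,.09]]))
print('dx',k([[x+.001,y,.09]])-k([[x,y,.09]]),'dy',k([[x,y+.001,.09]])-k([[x,y,.09]]))
im=cv2.imread('pics/side0.png')
s=imaging.grab_frame('side')
H=cv2.cvtColor(s,cv2.COLOR_RGB2HSV)[120:220,190:280]
for c,lo,hi in(('blue',(100,90,30),(128,255,255)),('yel',(18,150,40),(34,255,255)),('red',(0,180,40),(8,255,255))):
  m=cv2.inRange(H,lo,hi);n,l,ss,cc=cv2.connectedComponentsWithStats(m)
  for i in range(1,n):
    if ss[i,4]>15: print(c,ss[i],cc[i].round(1))
"
```

```text
knob mid [[297.46809477 276.98091952]] knobtop [[295.47217112 240.59964638]] collar top/bot [[299.43075712 312.76805859]
 [303.25965884 382.61888951]] outer rim bottom [[305.49744761 423.46426914]]
pot rim pred [[305.61504972 500.31689354]
 [309.6151911  498.66477386]]
dx [[-2.55165515 -0.19046035]] dy [[-0.5215365  1.4273631]]
blue [62 16 13  6 65] [67.8 18.4]
blue [ 24  46  40  23 490] [43.6 58.3]
blue [63 89  5  4 16] [64.8 90.6]
blue [21 92  7  8 31] [24.5 96.3]
yel [   0    4   65   96 1164] [20.1 57.9]
yel [25  9  7 13 40] [28. 15.]
yel [51  9  7 10 32] [54.1 13.5]
yel [71 13 19 13 78] [79.8 18. ]
yel [ 0 18  5  6 16] [ 2.3 20.7]
yel [39 24  7  8 45] [41.6 27.3]
yel [ 63  28  27  60 560] [78.2 67. ]
yel [ 0 30 22  8 73] [ 9.  33.2]
red [39 33  7 14 80] [42.  39.5]
```

Emit:
arm_command(targets=[[0,0.09,1,0,0,0],[0,0.09,2,0,0,0],[0,0.09,2.7,0,0,0],[0,0.09,2.7,0,0,0]])

```text
clock: 21.7
tcp_pos: [0.5769, -0.0078, 0.1206]
ee_rot: [-0.001, 0.649, 0.761, -0.001]
force: [-0.0, -0.2, -2.9]
gripper_width: 0.215
```

```bash
python3 -c "
from h import *
goto([.5775,-.009,.113],99)
s=imaging.grab_frame('side');crop(s,190,120,90,100,7,'pics/g3.png')"
```

```text
row [-0.13  0.04  0.76] [-0.15 -0.04  0.03]  tcp [ 0.5769 -0.0078  0.1206] yaw 99 F [-0.  -0.2 -2.9] t 21.7 w 0.215
```

View pics/g3.png

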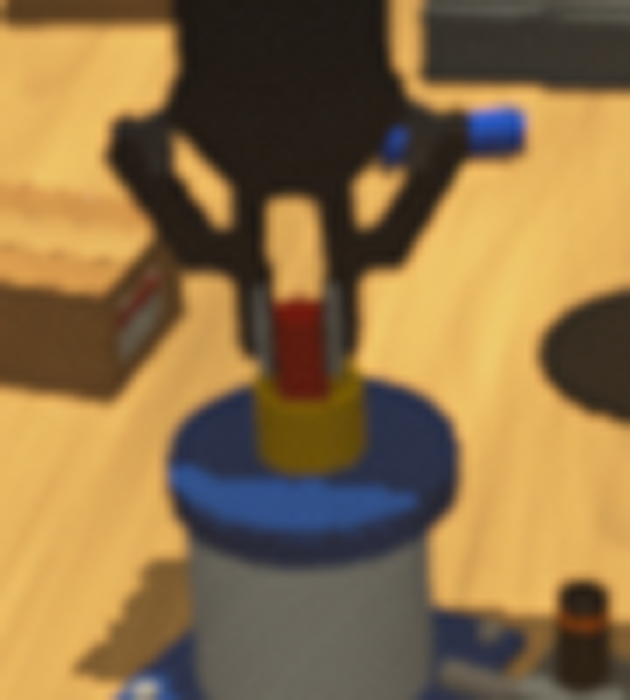

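Emit:
arm_command(targets=[[-0.06,0.04,0.3,0,0,0],[-0.06,0.04,0.6,0,0,0],[-0.06,0.04,0.7,0,0,0]])

```text
clock: 22.12
tcp_pos: [0.5783, -0.0084, 0.1149]
ee_rot: [-0.0, 0.649, 0.761, -0.0]
force: [0.4, -1.0, -2.9]
gripper_width: 0.218
```

Emit:
arm_command(targets=[[0,0,0.2,0,0,0],[0,0,0.4,0,0,0],[0,0,0.4,0,0,0]])

```text
clock: 22.5
tcp_pos: [0.5782, -0.0084, 0.1108]
ee_rot: [-0.0, 0.649, 0.761, -0.0]
force: [0.9, 0.8, -3.5]
gripper_width: 0.213
```

Emit:
arm_command(targets=[[0,0,0.2,0,0,0],[0,0,0.4,0,0,0],[0,0,0.5,0,0,0],[0,0,0.5,0,0,0]])

```text
clock: 23.0
tcp_pos: [0.5783, -0.0084, 0.1059]
ee_rot: [-0.0, 0.649, 0.761, -0.0]
force: [-0.3, -0.3, -3.9]
gripper_width: 0.215
```

Emit:
arm_command(targets=[[0,0,0.1,0,0,0],[0,0,0.15,0,0,0],[0,0,0.15,0,0,0]])

```text
clock: 23.38
tcp_pos: [0.5785, -0.0084, 0.1052]
ee_rot: [0.0, 0.649, 0.761, 0.0]
force: [-1.3, -1.0, 0.3]
gripper_width: 0.209
```

Seated: the force went from −3 N (hanging) to about 0 at a reading of 0.1052, against 0.105 expected. I'll let go and look.

Emit:
arm_command(targets=[[0,0,0,0,0,0],[0,0,0,0,0,0],[0,0,0,0,0,0],[0,0,-2,0,0,0],[0,0,-5,0,0,0],[0,0,-5,0,0,0]], fingers=0.75)

```text
clock: 24.12
tcp_pos: [0.5806, -0.0087, 0.1579]
ee_rot: [0.003, 0.649, 0.761, 0.002]
force: [-0.0, -0.5, 0.9]
gripper_width: 0.75
```

```bash
python3 -c "
from h import *
goto([.5785,-.0084,.10],99)
s=imaging.grab_frame('side');crop(s,190,120,90,100,7,'pics/g4.png')
k=lambda P:(proj('side',P)-[190,120]+.5)*7-.5
x,y=.5785,-.0084
print(k([[x,y,.158],[x,y,.128],[x,y,.098],[x,y,.080]]))"
```

```text
row [ 0.08 -0.24  5.79] [0.36 0.11 0.03]  tcp [ 0.5806 -0.0087  0.1579] yaw 99 F [-0.  -0.5  0.9] t 24.12 w 0.75
[[295.98458841 346.73175379]
 [299.84045292 415.5553226 ]
 [303.57312735 482.22302294]
 [305.7560967  521.23172447]]
```

View pics/g4.png

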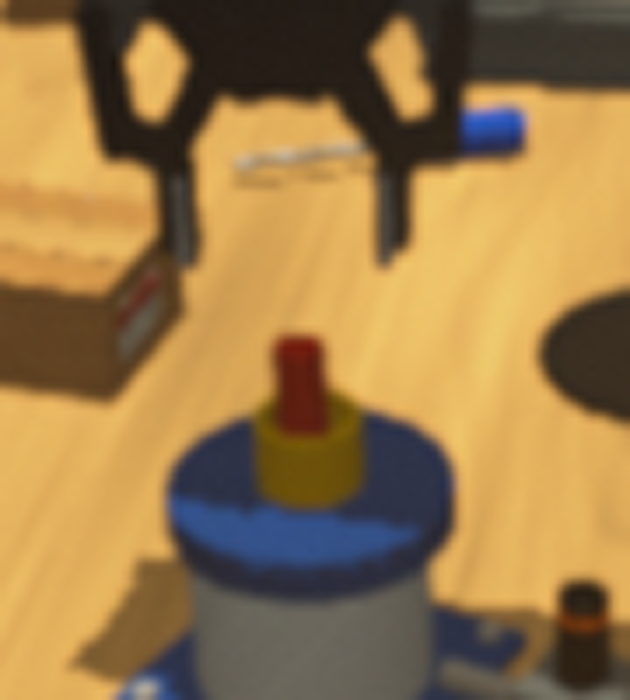

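The lids are still nested and seated on the pot: knob top at crop (299,345), collar at (309,450), and the fingers are clear. Next I'll go down around the collar.

Emit:
arm_command(targets=[[0.05,-0.2,2,0,0,0],[0.05,-0.2,4.5,0,0,0],[0.05,-0.2,6.5,0,0,0],[0.05,-0.2,8,0,0,0],[0.05,-0.2,8,0,0,0],[0.05,-0.2,8,0,0,0]])

```text
clock: 24.92
tcp_pos: [0.5768, -0.0083, 0.0751]
ee_rot: [0.0, 0.649, 0.761, 0.0]
force: [-1.1, -0.7, 0.4]
gripper_width: 0.75
```

```bash
python3 -c "
from h import *
goto([.5785,-.0084,.0723],99)
s=imaging.grab_frame('side');crop(s,190,120,90,100,7,'pics/g5.png')"
```

```text
row [-0.04  0.17  0.28] [0.05 0.02 0.03]  tcp [ 0.5768 -0.0083  0.0751] yaw 99 F [-1.1 -0.7  0.4] t 24.93 w 0.75
```

View pics/g5.png

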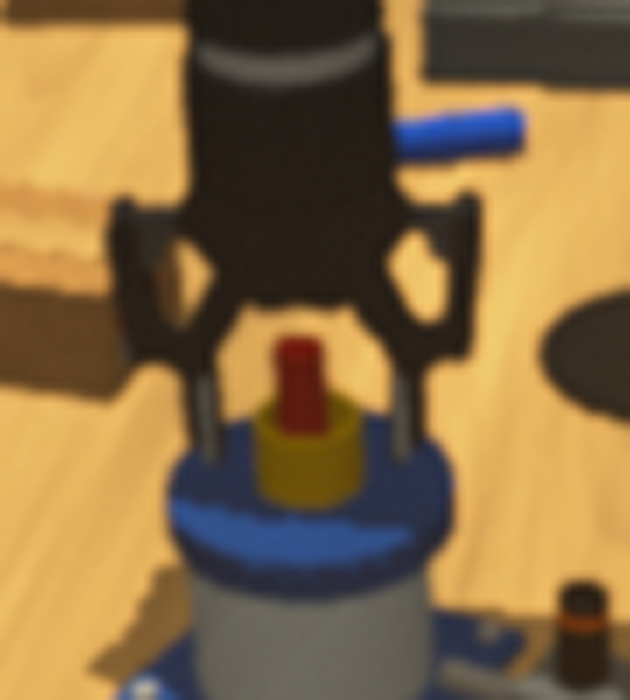

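Emit:
arm_command(targets=[[0,0.15,0.15,0,0,0],[0,0.15,0.25,0,0,0],[0,0.15,0.25,0,0,0]])

```text
clock: 25.35
tcp_pos: [0.578, -0.008, 0.0722]
ee_rot: [0.0, 0.649, 0.761, 0.0]
force: [-0.2, 0.4, 0.2]
gripper_width: 0.749
```

Emit:
arm_command(targets=[[0,0,0,0,0,0],[0,0,0,0,0,0],[0,0,0,0,0,0],[0,0,0,0,0,0]], fingers=0, grip_force=30)

```text
clock: 25.85
tcp_pos: [0.578, -0.008, 0.0724]
ee_rot: [0.0, 0.649, 0.761, 0.0]
force: [-1.5, -0.3, 1.5]
gripper_width: 0.476
```

```bash
python3 -c "
from h import *
goto([.5785,-.0084,.0723],99)
s=imaging.grab_frame('side');crop(s,190,120,90,100,7,'pics/g6.png')"
```

```text
row [-0.05  0.05  0.01] [0.02 0.01 0.03]  tcp [ 0.578  -0.008   0.0724] yaw 99 F [-1.5 -0.3  1.5] t 25.85 w 0.476
```

View pics/g6.png

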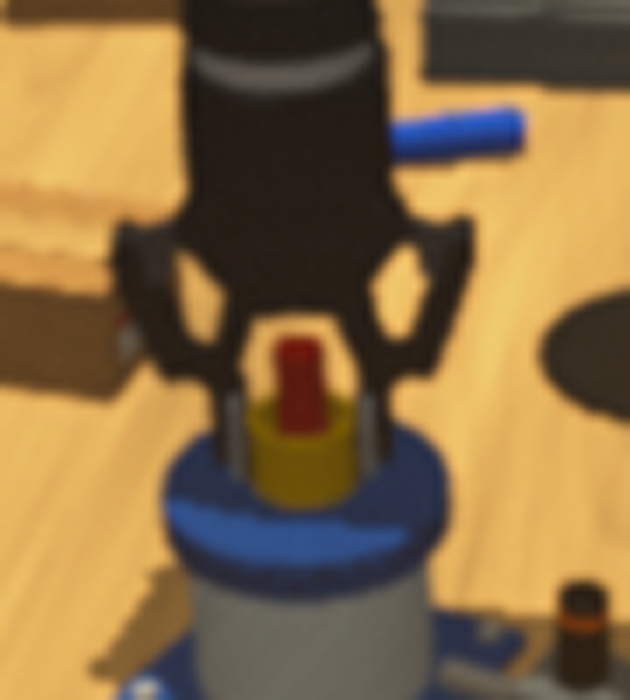

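The jaws hold the collar (width 0.476 ≈ 41 mm) and the knob is centred and free inside it. I'll lift slowly at first.

Emit:
arm_command(targets=[[0,0,-0.3,0,0,0],[0,0,-0.7,0,0,0],[0,0,-1.2,0,0,0],[0,0,-1.8,0,0,0],[0,0,-2.5,0,0,0],[0,0,-2.5,0,0,0]])

```text
clock: 26.65
tcp_pos: [0.5787, -0.0081, 0.0983]
ee_rot: [0.001, 0.649, 0.761, 0.001]
force: [-0.5, 0.2, -2.1]
gripper_width: 0.482
```

```bash
python3 -c "
from h import *
goto([.578,-.008,.20],99)
s=imaging.grab_frame('side');crop(s,190,120,90,100,7,'pics/g7.png')"
```

```text
row [ 1.000e-02 -5.000e-02 -1.017e+01] [0.12 0.03 0.03]  tcp [ 0.5787 -0.0081  0.0983] yaw 99 F [-0.5  0.2 -2.1] t 26.65 w 0.482
```

View pics/g7.png

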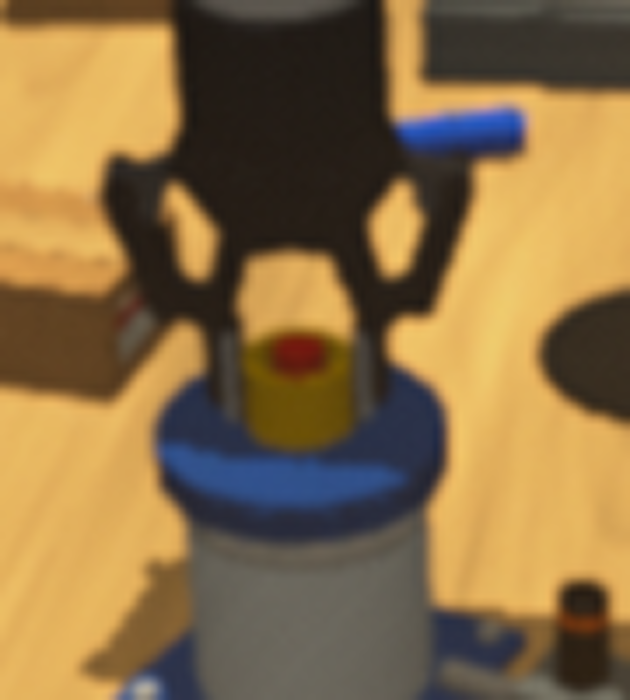

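Emit:
arm_command(targets=[[0,0,-1.5,0,0,0],[0,0,-3,0,0,0],[0,0,-5,0,0,0],[0,0,-7,0,0,0],[0,0,-9,0,0,0],[0,0,-10.5,0,0,0],[0,0,-11.5,0,0,0],[0,0,-11.5,0,0,0],[0,0,-11.5,0,0,0],[0,0,-11.5,0,0,0]])

```text
clock: 27.95
tcp_pos: [0.5773, -0.0079, 0.211]
ee_rot: [-0.001, 0.649, 0.761, -0.001]
force: [-0.4, 1.0, -1.1]
gripper_width: 0.476
```

```bash
python3 -c "
from h import *
goto([.578,-.008,.212],99)
s=imaging.grab_frame('side');crop(s,190,80,100,160,5,'pics/g8.png')
k=lambda P:(proj('side',P)-[190,80]+.5)*5-.5
x,y=.5785,-.0084
print(k([[x,y,.158],[x,y,.09]]))
print(manip.read_state()['ee_rot'])"
```

```text
row [-0.02  0.07 -0.1 ] [-0.11 -0.03  0.03]  tcp [ 0.5773 -0.0079  0.211 ] yaw 99 F [-0.4  1.  -1.1] t 27.95 w 0.476
[[211.27470601 447.52268128]
 [217.39176545 556.75014638]]
[-7.88740787e-04  6.49242245e-01  7.60581118e-01 -4.98867311e-04]
```

View pics/g8.png

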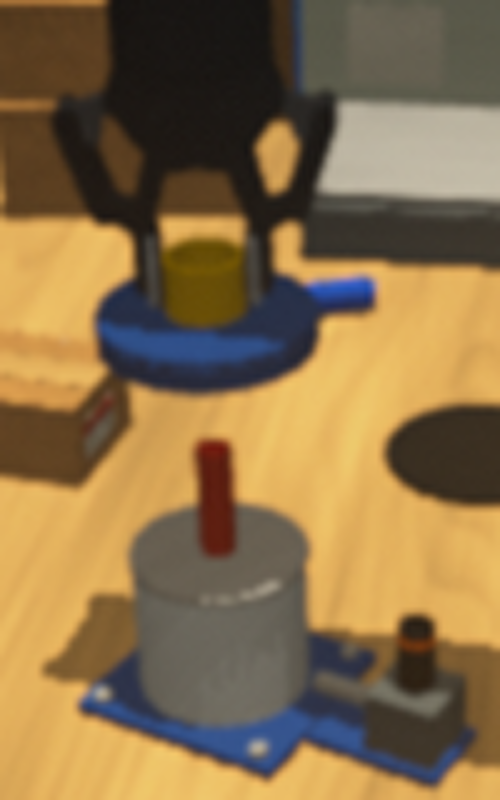

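The outer lid is held level about 139 mm up. The inner lid is flat on the pot with its knob upright at crop (215,500), and the probe is in its port at (415,655). I'll let it settle for a moment, then hand in.

Emit:
arm_command(targets=[[0,0,0,0,0,0],[0,0,0,0,0,0],[0,0,0,0,0,0],[0,0,0,0,0,0]])

```text
clock: 28.5
tcp_pos: [0.5779, -0.008, 0.2121]
ee_rot: [0.0, 0.649, 0.761, 0.0]
force: [0.5, -0.6, -1.3]
gripper_width: 0.478
```

```bash
python3 -c "
from h import *
goto([.578,-.008,.212],99)
print(manip.job_done())"
```

```text
row [0.   0.01 0.01] [0.01 0.   0.03]  tcp [ 0.5779 -0.008   0.2121] yaw 99 F [ 0.5 -0.6 -1.3] t 28.5 w 0.478
the job is handed in; nothing more can be done
None
```

I pushed the probe home in the left fixture's port and carried both lids by the knob onto the pot. I seated them, let go, then lifted the blue outer lid alone by its collar and handed in at 28.5 s of the 58 s; no verdict is reported.

**Last checks:**
- **Outer lid:** it is held level in the jaws at 0.478 opening (about 41 mm) and about 140 mm above where it sat. The wrist carries about 1.3 N, which matches the outer lid alone.
- **Inner lid and probe:** the last side picture shows the inner lid flat on the pot with its knob upright, and the probe down in its port.
- **Bystanders:** I did not measure their positions at the end. The arm never came down near any of them, and the force readings showed no knocks.

**What disagreed or failed:**
- **First grasp:** it missed because the reported tool height was about 39 mm lower than the real one. I found this from both cameras and a gentle touch on bare table, and corrected every height after that.
- **Cameras:** the two views differed by 3–5 mm on some positions. I set the port alignment from the stem and hole in the same side picture, and the probe went in with no jamming force.
- **Nested lids:** the outer lid slid about 3 mm sideways on the inner one during the carry, within the 9 mm allowed. Closing on the collar brought it back to centre before the lift.

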